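Drift the anchor ring into line and bolt down the microscope

TASK

Bolt the microscope down: the anchor ring under the bolt hole in its aluminium ear has slipped out of line, so find the ring's hole with the thin nose of the red-handled drift, lever and wedge the ring into line until the drift is fully down in the ear, then pull the drift out and put it back fully down in its blue stand. Then put the black-headed bolt in the hole, head fully down on the ear, and let go. Work gently by feel, never pressing the drift or bolt on the microscope with more than about 30 N, and leave the bottle, slide tray and tub where they stand.

Things in the scene. Friction and masses are not known exactly. Their poses are not given: they have to be found in the camera images.
- microscope: White microscope, fixed. Origin on the bench top right under the centre of the ear's bolt hole, z up. There stands a grey anchor pedestal, 96 x 96 mm; its lid is the aluminium ear (96 x 96 x 8 mm, top at z = 64 mm) with a 20 mm through hole in its middle. The rest lies on the -y side: base y -95 to -375 mm, x -90 to 90 mm, 62 mm high; stage, arm and head y -140 to -370 mm, to 0.47 m high.
- hole (a point): Centre of the mouth of the ear's 20 mm bolt hole, at the ear's top face, 64 mm above the bench; z up, axes as the microscope's.
- ring_level (a point): Fixed point on the ear hole's axis, 54 mm above the bench (2 mm under the ear), level with the top of the brass ring plate (44 x 44 x 8 mm, 20 mm hole). The ring's hole is 9 to 11 mm off this axis, direction unknown and unmeasured (brass shows through the ear hole from above). The ring only slides level, any direction, against about 4.5 N friction, and stays where left; empty space below it.
- drift: Tapered drift, 0.18 kg (varies), 112 mm long, upright in its stand. Origin at the nose tip, z up to the handle. Nose 6 mm in diameter from 0 to 14 mm, cone widening to 18 mm diameter at 38 mm, 18 mm shank to 56 mm, red square handle 26 x 26 mm (sides along x and y) from 56 to 106 mm, steel button above. Handle underside is the stop: fully down in the ear the tip is 56 mm below the mouth.
- bolt: Push-in hold-down bolt without thread, 0.15 kg (varies), 80 mm long, standing upright in its stand. Origin at the centre of the shank's foot, z up. Steel shank 17 mm in diameter and 40 mm long, its first 5 mm tapered from 11 mm; black square head 26 x 26 mm from 40 to 80 mm, sides along x and y. Fully down in the ear its foot is 40 mm below the hole's mouth.
- drift_stand: Blue block, 64 x 64 x 65 mm high, fixed; origin at the centre of its underside, z up. A 21.5 mm vertical through hole in its middle holds the drift; the handle rests on the top face, so the drift's tip is then 9 mm above the bench.
- bolt_stand: White block, 64 x 64 x 65 mm high, fixed; origin at the centre of its underside, z up. A 21.5 mm vertical through hole in its middle holds the bolt, whose head rests on the top face. The two stands' places may be swapped.
- strip_bottle: White test-strip bottle with black cap, 42 mm in diameter, 95 mm high, loose; origin at the centre of its underside. Leave alone.
- slide_tray: Low white tray of slides, 75 x 110 x 18 mm, loose; origin at the centre of its underside. Leave alone.
- wipes_tub: White tub with red lid, 100 mm in diameter, 150 mm high, loose; origin at the centre of its underside. Leave alone.

How it is judged:
By the outcome, as a careful person would: the job done as asked, in the order asked, and still so for the second after the job is handed in, with the robot touching nothing.
It also fails if it takes over 72 s, if anything falls off the work surface, if the arm or the gripper's body presses on something with over 40 N, if the wrist force passes 120 N, or if a joint passes its speed limit or range.

ROBOT

A 7-joint arm with a two-finger parallel gripper is mounted at the origin on the work surface. World frame = base frame: x ahead of the robot, y to its left, z up, the work surface at z = 0. Lengths are in m, angles in rad, forces in N, time in s.
With the tool pointing down it reaches from about 0.4 to 0.85 m from the base axis. Payload 10.4 kg.
Tool frame: the origin (TCP) lies on the centre line of the jaws, within the pads' length; the fingertips stand r.tip_extent ahead of it and the grasp point (between the pads) lies 8 mm behind it (r.tip_extent is the distance from the TCP to the fingertips, in m); z points along the fingers, y is the direction in which the jaws open and shut (so a half turn about z gives the same grasp; the last joint's range is limited). The gripper opens to 87 mm and grips with 3 to 60 N. Pads are 19 mm wide; open, the fingers measure 117 mm over their backs; the gripper's body (75 mm by 190 mm) begins 51 mm behind the grasp point.
Start: joints at [-1.149, 0.332, -0.065, 1.46, 0.022, 1.35, -0.088], TCP at [0.269, 0.564, 0.234] pointing down, gripper open.
Joint ranges: [-2.6, 2.6], [-0.5, 2.12], [-1.47, 1.34], [0.16, 2.42], [-1.27, 4.41], [0.06, 2.06], [-2.6, 2.6]. Speed limits (rad/s): [2.22, 2.22, 2.79, 2.79, 3.14, 3.14, 3.14].

INTERFACE

Orientations are given as a unit quaternion [x, y, z, w].
In Python, from bench import r gives the robot as it stands.
- The arm moves only by the shell command python3 -m jog 'ROWS' [FORCE]. ROWS is JSON, a list of rows, each a list of 7 numbers: the shift along the tool's x, y, z in cm, then the turn, a rotation vector about the tool's x, y, z in rad, then the opening, from -1 (shut) to 1 (fully open). In form: [[tx, ty, tz, wx, wy, wz, jaw], ...]. A call has 1 to 20 rows; each row shifts and turns the commanded pose from where the row before left it, along the tool's axes as they then stand; what a row does not reach is not made up. A row lasts 1/8 s, in which the tool goes at most 62.5 mm and 10.7 degrees, less where a joint would pass 70% of its speed; a pose out of reach is approached as far as the arm can. A call with a gripper value outside its range is refused whole. The fingers move at their own pace and stop on an object; FORCE is the grip in N (left out, the last holds). Time passes only in rows, so rows that do not move let the fingers close. It gives the time, the measured TCP pose, the force and the opening at its end, in the units of the state.
- r.read_state(): the state, without advancing time (a new reading comes with each control period).
- r.camera(name): name is "side" or "top" or "wrist"; returns a dict with "frame" (384x512x3 uint8, red, green, blue), "fx", "fy", "cx", "cy" (pixels), "k1" (the pictures are not rectified: a ray, as slopes to the right and down, at radius r is drawn at 1 + k1 r^2 times it, then the intrinsics apply), "camera_from_world" (4x4, takes a point from world to camera coordinates). Camera axes: x right, y down, z forward; pixel columns grow to the right and rows downward; lengths in m; the calibration is good to about 2 mm. A picture is of the moment at which its call begins. There is no depth.
- r.close_job(): hands the job in, once; it reports no verdict.
Trained networks look in a picture, given as the dict that the camera call returned (one of the last four; its "shot" number tells which), for a name from the list of things; names that differ only in an ending like _2 or _b are one class to them, and where a whole thing is asked for, a point or a joint stands for the part that bears it (a point fixed in the world has none). Each returns a list of dicts, best first, with "score" (0 to 1); they miss things now and then, are a little off and sometimes report something else, mostly with a low value. They report only what shows in the picture. A call takes as long as a camera call.
- r.search_frame(picture, thing): "rect" ([left, top, right, bottom] in pixels, round what is visible of it).
The state is a dict: "time": time; "joint_positions": joint angles; "joint_vel": joint speeds; "joint_torque": joint torques, N m; "ee_pos": TCP position; "eef_rot": TCP orientation; "ft_force": force on the tool from outside, world axes, zero at the start; "torque": the same for the moment, N m; "width": finger opening in m.
Only numpy, scipy, OpenCV 4.12 (cv2) and the standard library are available. Lean on these libraries where they do the work, as an engineer would, in place of code of your own. Each camera call takes 0.05 s, during which the arm holds its last target.

## Working session

There is one attempt and no reset: what is moved stays moved. The work goes in short steps, Python scripts to look and compute and a shell command to move; the robot and the scene stay as the last step left them, time stands still between calls to the robot, and variables do not carry over. Pictures are saved under pics/ and viewed, and the job is handed in when it is done.

```bash
ls; mkdir -p pics; python3 - <<'E'
from bench import r
import cv2,numpy as np
s=r.read_state(); print({k:np.round(v,3).tolist() for k,v in s.items()}, r.tip_extent)
for n in ["side","top"]:
    c=r.camera(n); cv2.imwrite(f"pics/{n}0.png",c["frame"][:,:,::-1]); print(n,c["fx"],c["fy"],c["cx"],c["cy"],c["k1"],np.round(c["camera_from_world"],3).tolist())
    for t in ["microscope","drift","bolt","drift_stand","bolt_stand","hole"]:
        print(t,[(np.round(d["rect"],1).tolist(),round(d["score"],2)) for d in r.search_frame(c,t)[:2]])
c=r.camera("wrist");cv2.imwrite("pics/wrist0.png",c["frame"][:,:,::-1]);print(r.read_state()["time"])
E
```

```text
pics
{'time': 0.0, 'joint_positions': [-1.149, 0.333, -0.065, 1.461, 0.022, 1.35, -0.088], 'joint_vel': [-0.002, 0.001, -0.0, 0.002, 0.001, -0.001, -0.001], 'joint_torque': [0.0, -62.326, 0.025, -38.99, -0.061, 0.04, 0.0], 'ee_pos': [0.269, 0.564, 0.233], 'eef_rot': [0.221, 0.975, -0.001, -0.0], 'ft_force': [0.074, -0.471, -0.232], 'torque': [-0.031, 0.006, 0.037], 'width': 0.087} 0.011
side 473.974040121294 473.974040121294 251.32118865152086 186.64418351843966 -0.1239732415831611 [[0.77, -0.638, -0.016, -0.398], [-0.51, -0.6, -0.616, 0.412], [0.383, 0.483, -0.788, 0.68], [0.0, 0.0, 0.0, 1.0]]
microscope [([242.3, 262.5, 511.4, 382.0], 0.65), ([130.2, 148.4, 145.7, 173.4], 0.21)]
drift [([205.2, 187.3, 225.1, 219.5], 0.76)]
bolt [([128.1, 147.7, 147.7, 170.4], 0.6)]
drift_stand [([188.5, 199.8, 238.6, 248.6], 0.96)]
bolt_stand [([125.1, 150.6, 167.3, 202.5], 0.86)]
hole [([244.3, 263.7, 512.0, 382.7], 0.95), ([312.1, 201.7, 382.2, 263.0], 0.21)]
top 421.31319051414994 421.31319051414994 257.7727684498482 197.80571287351367 -0.08792827130744747 [[0.006, -1.0, -0.027, 0.108], [-0.999, -0.005, -0.037, 0.579], [0.037, 0.027, -0.999, 0.85], [0.0, 0.0, 0.0, 1.0]]
microscope [([346.7, 177.0, 511.3, 280.7], 0.87)]
drift [([251.2, 222.0, 268.7, 238.1], 0.47)]
bolt [([154.6, 244.4, 173.9, 261.3], 0.52)]
drift_stand [([244.0, 213.3, 277.0, 250.0], 0.79)]
bolt_stand []
hole [([347.5, 179.8, 512.0, 278.6], 0.68)]
0.75
```

View images.

View pics/side0.png

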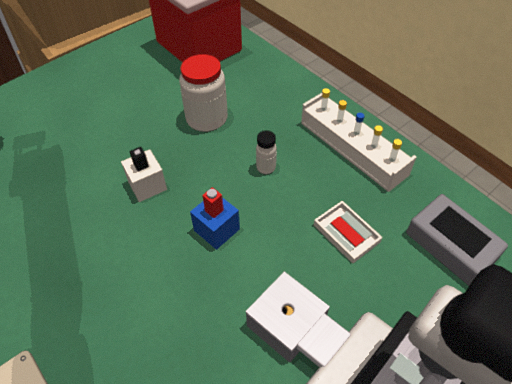

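View pics/top0.png

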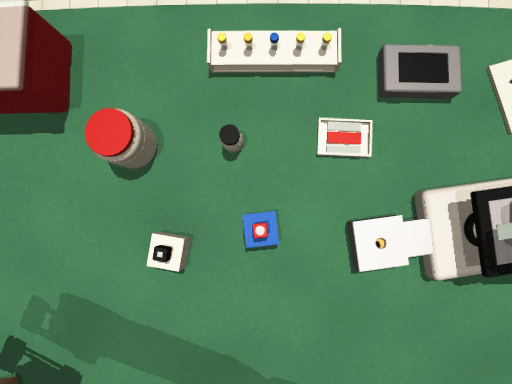

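View pics/wrist0.png

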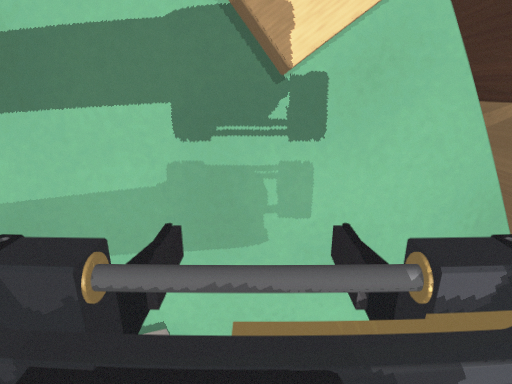

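```bash
cat > h.py <<'E'
import numpy as np,cv2
from scipy.optimize import least_squares
def K(c): return np.array([[c["fx"],0,c["cx"]],[0,c["fy"],c["cy"]],[0,0,1.]])
def D(c): return np.array([c["k1"],0,0,0,0.])
def ray(c,uv):
    p=cv2.undistortPoints(np.array([[uv]],float),K(c),D(c))[0,0]
    T=np.array(c["camera_from_world"]); R=T[:3,:3]; o=-R.T@T[:3,3]; d=R.T@np.array([p[0],p[1],1]); return o,d
def onz(c,uv,z):
    o,d=ray(c,uv); return o+d*(z-o[2])/d[2]
def proj(c,P):
    T=np.array(c["camera_from_world"]); q=T[:3,:3]@np.asarray(P,float)+T[:3,3]
    return cv2.projectPoints(q.reshape(1,1,3),np.zeros(3),np.zeros(3),K(c),D(c))[0].ravel()
E
python3 - <<'E'
from bench import r
import pickle,cv2,numpy as np
cs={n:r.camera(n) for n in ["side","top"]}
pickle.dump(cs,open("cs.pkl","wb"))
def crop(n,x,y,w,f,name):
    im=cs[n]["frame"][y:y+w,x:x+w,::-1]; cv2.imwrite("pics/"+name,cv2.resize(im,None,fx=f,fy=f,interpolation=cv2.INTER_NEAREST))
a=[]
def cr(n,x,y,w): return cv2.resize(cs[n]["frame"][y:y+w,x:x+w,::-1],(400,300*w//w*1+100),interpolation=cv2.INTER_NEAREST)
L=np.hstack([cr("side",238,265,100),cr("top",340,205,80)])
cv2.imwrite("pics/ear.png",L)
L=np.vstack([np.hstack([cv2.resize(x,(300,300)) for x in [cr("side",180,180,70),cr("top",230,200,60)]]),np.hstack([cv2.resize(x,(300,300)) for x in [cr("side",115,140,70),cr("top",137,223,60)]])])
cv2.imwrite("pics/stands.png",L)
E
```

```text
(no output)
```

View pics/ear.png

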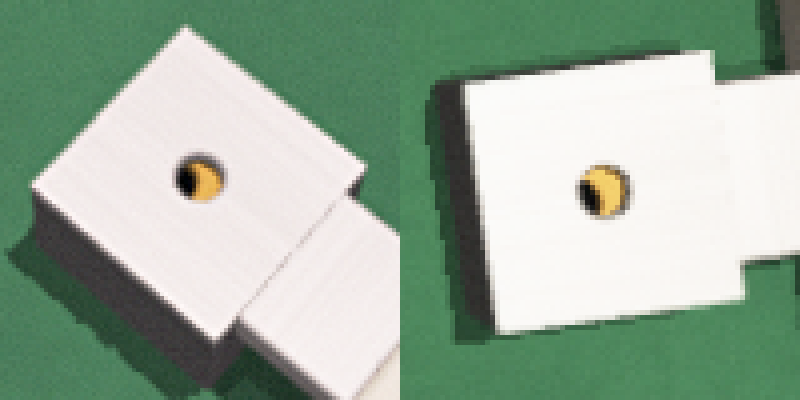

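View pics/stands.png

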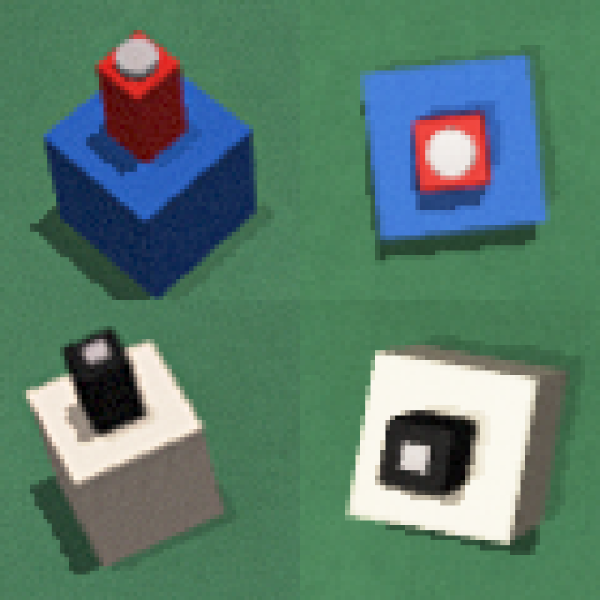

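```bash
cat > fit.py <<'E'
import pickle,numpy as np,cv2
from h import *
cs=pickle.load(open("cs.pkl","rb"))
def fit(name,size,z,side,top):
    # side/top: 4 corner pix
    h=size/2; loc=np.array([[h,h],[h,-h],[-h,-h],[-h,h]])
    # order by cyclic match using top
    st=[onz(cs["top"],p,z)[:2] for p in top]; ss=[onz(cs["side"],p,z)[:2] for p in side]
    for lab,pts in (("top",st),("side",ss)):
        pts=np.array(pts); c=pts.mean(0); a=np.arctan2(pts[:,1]-c[1],pts[:,0]-c[0]); 
        yaw=np.angle(np.mean(np.exp(4j*(a-np.pi/4))))/4
        print(name,lab,np.round(c*1e3,1),"yaw",round(np.degrees(yaw),2),"side",np.round(np.linalg.norm(pts-np.roll(pts,1,0),axis=1)*1e3,1))
def p(o,s,L): return [(o[0]+x/s-.5,o[1]+y/s-.5) for x,y in L]
fit("ear",.096,.064,p((238,265),4,[(185,27),(365,165),(213,340),(32,186)]),p((340,205),5,[(65,85),(313,52),(345,298),(97,332)]))
s=300/70;t=5
fit("dstand",.064,.065,p((180,180),s,[(145,80),(253,133),(145,220),(46,138)]),p((230,200),t,[(63,73),(228,56),(245,220),(80,238)]))
fit("drifthandle",.026,.115,p((180,180),s,[(138,31),(184,68),(144,98),(98,68)]),p((230,200),t,[(115,117),(187,112),(190,187),(117,192)]))
fit("bstand",.064,.065,p((115,140),s,[(152,42),(203,128),(78,180),(28,95)]),p((137,223),t,[(76,50),(241,77),(212,244),(48,214)]))
fit("bolthead",.026,.105,p((115,140),s,[(110,30),(125,57),(82,75),(65,47)]),p((137,223),t,[(88,115),(144,113),(140,188),(82,183)]))
for n,uv,z in [("top",p((340,205),5,[(205,191)])[0],.064),("side",p((238,265),4,[(201,178)])[0],.064),("top",p((230,200),5,[(150,154)])[0],.121),("side",p((180,180),s,[(137,57)])[0],.121),("top",p((137,223),5,[(115,157)])[0],.105),("side",p((115,140),s,[(96,51)])[0],.105)]:
    print(n,np.round(onz(cs[n],uv,z)*1e3,1))
E
python3 fit.py
```

```text
ear top [ 490.8 -125.9] yaw 7.66 side [95.3 96.9 95.3 96.8]
ear side [ 490.2 -124.1] yaw 8.13 side [96.  95.1 96.6 94.9]
dstand top [516.4 105.1] yaw 6.37 side [63.6 63.7 63.1 63.6]
dstand side [513.1 102.9] yaw 7.36 side [51.7 56.3 62.8 61.9]
drifthandle top [516.3 104.7] yaw 3.29 side [27.  26.  27.  26.3]
drifthandle side [516.1 104.7] yaw 8.58 side [24.7 28.  21.9 25.2]
bstand top [470.5 288.7] yaw -9.13 side [64.6 65.6 65.5 65.4]
bstand side [470.7 290.9] yaw -9.26 side [64.5 63.3 62.3 61.5]
bolthead top [472.8 290.2] yaw -2.41 side [25.2 21.  27.6 21.8]
bolthead side [470.1 292.2] yaw -10.05 side [21.9 19.4 21.1 20.3]
top [ 491.1 -125.7   64. ]
side [ 490.3 -125.3   64. ]
top [515.8 105.3 121. ]
side [515.3 105.5 121. ]
top [470.1 289.6 105. ]
side [470.6 292.7 105. ]
```

```bash
cat >> h.py <<'E'
from scipy.spatial.transform import Rotation as Ro
def plan(s,xyz,jawdeg):
    """tool-frame cm / rad to go from measured pose to target (tool down, jaw y along jawdeg)"""
    R=Ro.from_quat(s["eef_rot"]); 
    best=None
    for k in (0,180):
        a=np.radians(jawdeg+k); y=np.array([np.cos(a),np.sin(a),0]); z=np.array([0,0,-1.]); x=np.cross(y,z)
        w=(R.inv()*Ro.from_matrix(np.c_[x,y,z])).as_rotvec()
        if best is None or np.linalg.norm(w)<np.linalg.norm(best[0]): best=(w,np.c_[x,y,z])
    d=np.asarray(xyz)-np.array(s["ee_pos"])
    print("rot first",np.round(best[0],3),"then shift cm in target frame",np.round(best[1].T@d*100,2),"| in present frame",np.round(R.inv().apply(d)*100,2))
def show(s):
    R=Ro.from_quat(s["eef_rot"]).as_matrix()
    print("t",round(s["time"],2),"p",np.round(np.array(s["ee_pos"])*1e3,1),"jaw",round(np.degrees(np.arctan2(R[1,1],R[0,1])),2),"tilt",np.round(np.degrees(R[:2,2]),2),"F",np.round(s["ft_force"],1),"w",round(s["width"]*1e3,1),"q",np.round(s["joint_positions"],2))
E
python3 - <<'E'
from bench import r; from h import *
s=r.read_state(); show(s); plan(s,[.516,.105,.233],6.0)
E
```

```text
t 0.85 p [268.9 564.2 233.6] jaw 64.52 tilt [0.   0.01] F [-0.2 -0.1 -0.2] w 87.4 q [-1.15  0.33 -0.06  1.46  0.02  1.35 -0.09]
rot first [ 0.    -0.     1.021] then shift cm in target frame [-48.25  19.77   0.06] | in present frame [-42.06 -30.82   0.06]
```

```bash
python3 -m jog '[[0,0,0,0,0,0.17,1],[0,0,0,0,0,0.17,1],[0,0,0,0,0,0.17,1],[0,0,0,0,0,0.17,1],[0,0,0,0,0,0.17,1],[0,0,0,0,0,0.17,1],[-4.8,2,0,0,0,0,1],[-4.8,2,0,0,0,0,1],[-4.8,2,0,0,0,0,1],[-4.8,2,0,0,0,0,1],[-4.8,2,0,0,0,0,1],[-4.8,2,0,0,0,0,1],[-4.8,2,0,0,0,0,1],[-4.8,2,0,0,0,0,1],[-4.8,2,0,0,0,0,1],[-4.8,2,0,0,0,0,1]]'; python3 - <<'E'
from bench import r; from h import *
import cv2
s=r.read_state(); show(s); plan(s,[.516,.105,.15],6.0)
c=r.camera("wrist");cv2.imwrite("pics/w1.png",c["frame"][:,:,::-1]); import pickle; pickle.dump(c,open("w1.pkl","wb"))
s=r.read_state(); show(s); plan(s,[.516,.105,.15],6.0)
E
```

```text
time: 2.85
ee_pos: [0.5192, 0.1066, 0.2338]
eef_rot: [0.669, 0.744, 0.0, 0.0]
ft_force: [0.2, -0.7, -0.1]
width: 0.087
t 2.85 p [519.2 106.6 233.8] jaw 6.09 tilt [0.04 0.03] F [ 0.2 -0.7 -0.1] w 87.0 q [-0.7   0.12  0.45  1.73 -0.05  1.3  -0.13]
rot first [ 0.001 -0.     0.002] then shift cm in target frame [-0.12 -0.34  8.38] | in present frame [-0.13 -0.34  8.38]
t 2.9 p [521.8  99.1 234. ] jaw 5.64 tilt [ 0.13 -0.13] F [-0.9 -6.6  0.5] w 86.8 q [-0.69  0.12  0.46  1.73 -0.05  1.3  -0.13]
rot first [ 0.002  0.003 -0.006] then shift cm in target frame [ 0.65 -0.51  8.4 ] | in present frame [ 0.67 -0.54  8.4 ]
```

View pics/w1.png

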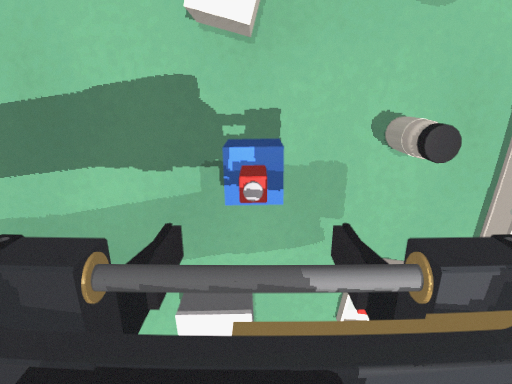

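```bash
python3 -m jog '[[0,0,2.5,0,0,0,1],[0,0,2.5,0,0,0,1],[0,0,2.5,0,0,0,1],[0,0,0,0,0,0,1],[0,0,0,0,0,0,1]]'; python3 - <<'E'
from bench import r; from h import *
import cv2
c=r.camera("wrist");cv2.imwrite("pics/w2.png",c["frame"][:,:,::-1]); 
s=r.read_state(); show(s); plan(s,[.516,.105,.084],6.0)
im=c["frame"].copy()
# axis of jaws: project points along tool axis & drift expected handle corners
R=Ro.from_quat(s["eef_rot"]).as_matrix()
for z in (.115,):
    for dx,dy in ((.013,.013),(.013,-.013),(-.013,-.013),(-.013,.013)):
        a=np.radians(6); P=[.516+dx*np.cos(a)-dy*np.sin(a),.105+dx*np.sin(a)+dy*np.cos(a),z]; u=proj(c,P); print(np.round(u,1)); cv2.circle(im,tuple(int(v) for v in np.round(u)),2,(0,255,0),-1)
cv2.imwrite("pics/w2b.png",im[:,:,::-1])
E
```

```text
time: 3.52
ee_pos: [0.519, 0.1083, 0.1596]
eef_rot: [0.669, 0.744, 0.001, 0.0]
ft_force: [-0.2, 0.2, -0.4]
width: 0.0868
t 3.58 p [519.2 108.3 159.8] jaw 6.07 tilt [0.09 0.04] F [-0.5 -0.2  0.4] w 86.9 q [-0.69  0.18  0.44  1.83 -0.09  1.15 -0.11]
rot first [ 0.002 -0.001  0.001] then shift cm in target frame [-0.3  -0.35  7.58] | in present frame [-0.3  -0.37  7.58]
[271.3 204.6]
[270.7 239.6]
[233.6 239.5]
[232.8 204.6]
```

View pics/w2b.png

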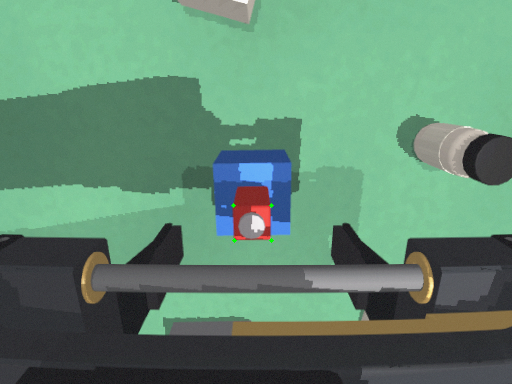

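```bash
python3 -m jog '[[-0.3,-0.36,0.6,0,0,0,1],[0,0,2.3,0,0,0,1],[0,0,2.3,0,0,0,1],[0,0,2.4,0,0,0,1],[0,0,0,0,0,0,1],[0,0,0,0,0,0,0.0],[0,0,0,0,0,0,-0.5],[0,0,0,0,0,0,-1],[0,0,0,0,0,0,-1],[0,0,0,0,0,0,-1]]' 45; python3 - <<'E'
from bench import r; from h import *
s=r.read_state(); show(s)
E
```

```text
time: 4.82
ee_pos: [0.5154, 0.1047, 0.0827]
eef_rot: [0.669, 0.744, 0.0, -0.0]
ft_force: [0.1, 0.2, -0.5]
width: 0.045
t 4.83 p [515.4 104.7  82.7] jaw 6.07 tilt [0.01 0.01] F [ 0.1  0.2 -0.5] w 45.0 q [-0.67  0.27  0.43  1.91 -0.13  0.99 -0.07]
```

```bash
python3 -m jog '[[0,0,0,0,0,0,-1],[0,0,0,0,0,0,-1],[0,0,0,0,0,0,-1],[0,0,0,0,0,0,-1]]' 45; python3 - <<'E'
from bench import r; from h import *
s=r.read_state(); show(s)
E
```

```text
time: 5.32
ee_pos: [0.5153, 0.1047, 0.0825]
eef_rot: [0.669, 0.744, 0.0, -0.0]
ft_force: [-0.3, 0.6, -0.7]
width: 0.0258
t 5.33 p [515.3 104.7  82.5] jaw 6.07 tilt [0. 0.] F [-0.3  0.6 -0.7] w 25.8 q [-0.67  0.27  0.43  1.91 -0.13  0.99 -0.07]
```

```bash
python3 -m jog '[[0,0,-1.5,0,0,0,-1],[0,0,-2.5,0,0,0,-1],[0,0,-3,0,0,0,-1],[0,0,-3,0,0,0,-1],[0,0,0,0,0,0,-1]]' 45; python3 - <<'E'
from bench import r; from h import *
import pickle
s=r.read_state(); show(s); plan(s,[.4907,-.125,.18],7.9)
cs=pickle.load(open("cs.pkl","rb"))
H=np.array([.4907,-.1252])
for n,(x0,y0,w) in {"side":(280,302,16),"top":(372,235,18)}.items():
    c=cs[n]; im=c["frame"]
    hx=proj(c,[*H,.064]); print(n,"hole px",np.round(hx,1))
    hsv=cv2.cvtColor(im,cv2.COLOR_RGB2HSV)
    P=[];B=[]
    for v in range(y0,y0+w):
        row=""
        for u in range(x0,x0+w):
            h,sa,va=hsv[v,u]; q=onz(c,(u,v),.064)[:2]
            ch="."
            if sa>90 and va>100 and 8<h<35: ch="B";B.append(onz(c,(u,v),.054)[:2])
            elif va<60: ch="#";P.append(onz(c,(u,v),.054)[:2])
            elif va<170: ch="o"
            row+=ch
        print(row)
    P=np.array(P);B=np.array(B)
    print("dark mean off",np.round((P.mean(0)-H)*1e3,1),"brass",np.round((B.mean(0)-H)*1e3,1))
E
```

```text
time: 5.95
ee_pos: [0.5166, 0.105, 0.1855]
eef_rot: [0.669, 0.744, 0.002, 0.001]
ft_force: [1.0, -0.0, -1.8]
width: 0.0257
t 5.95 p [516.6 105.  185.5] jaw 6.06 tilt [0.24 0.12] F [ 1.  -0.  -1.8] w 25.7 q [-0.7   0.15  0.45  1.81 -0.07  1.2  -0.12]
rot first [ 0.004 -0.002 -0.032] then shift cm in target frame [-22.42  -5.73   0.55] | in present frame [-22.59  -5.01   0.49]
side hole px [287.9 308.8]
................
.......o........
....ooooooo.....
...oooBBoooo....
...ooBBBBBooo...
..o##oBBBBBBoo..
..o###oBBBBBBo..
..o####BBBBBBo..
..o####BBBBBBB..
..o####BBBBBBB..
...o##oBBBBBB...
...oo#BBBBBB....
.....oBBBBB.....
................
................
................
dark mean off [-2.3  5.4] brass [3.4 0.5]
top hole px [380.2 242.9]
..................
..................
..................
.......BBB........
......BBBBBBo.....
.....BBBBBBBoo....
....oBBBBBBBBo....
....##BBBBBBBo....
....o##BBBBBBo....
....o##oBBBBBo....
....o##oBBBBBo....
.....o##BBBBoo....
......ooBBBoo.....
..................
..................
..................
..................
..................
dark mean off [-2.9  2.7] brass [ 0.7 -4. ]
```

```bash
cat > ring.py <<'E'
import pickle,numpy as np
from h import *
from scipy.optimize import lsq_linear,minimize
def cost(p,c,rays,obs,full=False):
    cx,cy,D,a=p; H=np.array([cx,cy]); O=H+D*np.array([np.cos(a),np.sin(a)])
    o,d=rays
    at=lambda z: (o+d*((z-o[2])/d[...,2])[...,None])[...,:2]
    inn=np.linalg.norm(at(.064)-H,axis=-1)<.01
    wall=inn&(np.linalg.norm(at(.056)-H,axis=-1)>=.01)
    rt=np.linalg.norm(at(.054)-O,axis=-1)<.01; rb=np.linalg.norm(at(.046)-O,axis=-1)<.01
    thru=inn&~wall
    cl=np.stack([~inn,wall,thru&~rt,thru&rt&~rb,thru&rt&rb],-1).mean(2).astype(float).reshape(-1,5)
    w,*_=np.linalg.lstsq(np.vstack([cl,0.3*np.eye(5)]),np.vstack([obs,.3*np.array([[235,230,230],[140,130,130],[230,180,80],[120,80,30],[5,5,5]])]),rcond=None)
    e=((cl@w-obs)**2).mean()+ 0*D
    return e
def run(c,H,half=8):
    u0,v0=np.round(proj(c,[*H,.064])).astype(int)
    U,V=np.meshgrid(np.arange(u0-half,u0+half+1),np.arange(v0-half,v0+half+1))
    n=5; s=(np.arange(n)+.5)/n-.5; su,sv=np.meshgrid(s,s)
    uv=np.stack([U.ravel()[:,None]+su.ravel(),V.ravel()[:,None]+sv.ravel()],-1)
    pp=cv2.undistortPoints(uv.reshape(-1,1,2).astype(float),K(c),D(c)).reshape(uv.shape)
    T=np.array(c["camera_from_world"]);R=T[:3,:3];o=-R.T@T[:3,3]
    d=np.concatenate([pp,np.ones(pp.shape[:2]+(1,))],-1)@R
    d=d[:,None]; d=d.reshape(len(uv),1,n*n,3)
    obs=c["frame"][V.ravel(),U.ravel()].astype(float)
    best=[]
    for Dm in (.009,.010,.011):
      for a in np.radians(np.arange(0,360,30)):
        f=lambda q: cost((H[0]+q[0]*1e-3,H[1]+q[1]*1e-3,Dm,q[2]),c,(o,d),obs)
        m=minimize(f,[0,0,a],method="Nelder-Mead",options=dict(initial_simplex=[[0,0,a],[2,0,a],[0,2,a],[0,0,a+.3]],maxiter=90))
        best.append((m.fun,Dm*1e3,*np.round(m.x[:2],2),round(np.degrees(m.x[2])%360,1)))
    best.sort(); return best[:4]
if __name__=="__main__":
    cs=pickle.load(open("cs.pkl","rb"))
    for n in cs: print(n,run(cs[n],(.4907,-.1252)))
E
python3 ring.py
```

```text
side [(np.float64(259.6502154344681), 11.0, np.float64(-0.66), np.float64(0.2), np.float64(122.7)), (np.float64(260.1096723115695), 11.0, np.float64(-0.65), np.float64(0.22), np.float64(122.7)), (np.float64(261.0162728067788), 11.0, np.float64(-0.67), np.float64(0.19), np.float64(121.1)), (np.float64(261.53582583131134), 11.0, np.float64(-0.66), np.float64(0.2), np.float64(121.6))]
top [(np.float64(297.40089816558367), 10.0, np.float64(0.23), np.float64(-0.14), np.float64(125.3)), (np.float64(298.0042813666094), 10.0, np.float64(0.23), np.float64(-0.13), np.float64(124.3)), (np.float64(298.08434269720146), 9.0, np.float64(0.23), np.float64(-0.14), np.float64(136.9)), (np.float64(298.4354325838204), 10.0, np.float64(0.28), np.float64(-0.21), np.float64(125.4))]
```

```bash
python3 -m jog '[[-2,-0.5,0,0,0,-0.032,-1],[-4,-1.1,0,0,0,0,-1],[-4,-1.1,0,0,0,0,-1],[-4,-1.1,0,0,0,0,-1],[-4,-1.1,0,0,0,0,-1],[-3,-0.8,0,0,0,0,-1],[-1,-0.3,0,0,0,0,-1],[0,0,0,0,0,0,-1],[0,0,0,0,0,0,-1]]'; python3 - <<'E'
from bench import r; from h import *
import cv2,pickle
s=r.read_state(); show(s); plan(s,[.4875,-.1208,.155],7.9)
cs={n:r.camera(n) for n in ("wrist","side","top")}
pickle.dump(cs,open("cs2.pkl","wb"))
for n in cs: cv2.imwrite(f"pics/{n}3.png",cs[n]["frame"][:,:,::-1])
show(r.read_state())
E
```

```text
time: 7.08
ee_pos: [0.4857, -0.1199, 0.1823]
eef_rot: [0.656, 0.755, 0.0, -0.0]
ft_force: [-0.4, 0.6, -1.9]
width: 0.0256
t 7.08 p [ 485.7 -119.9  182.3] jaw 8.02 tilt [-0.02  0.02] F [-0.4  0.6 -1.9] w 25.6 q [-0.44  0.09  0.63  1.88 -0.06  1.19  0.35]
rot first [-0.    -0.     0.002] then shift cm in target frame [-0.12  0.17  2.73] | in present frame [-0.12  0.17  2.73]
t 7.22 p [ 485.7 -120.3  182.4] jaw 8.0 tilt [-0.01  0.01] F [-0.3 -0.9 -0.9] w 25.6 q [-0.44  0.09  0.63  1.88 -0.06  1.19  0.35]
```

View pics/wrist3.png

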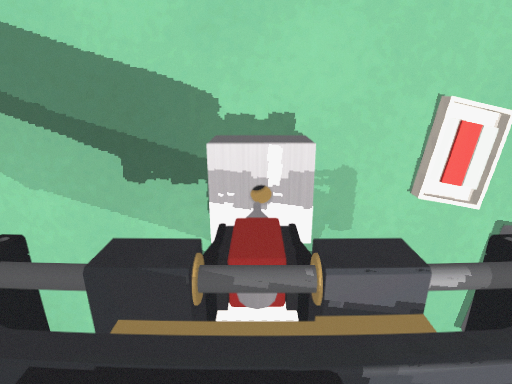

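View pics/side3.png

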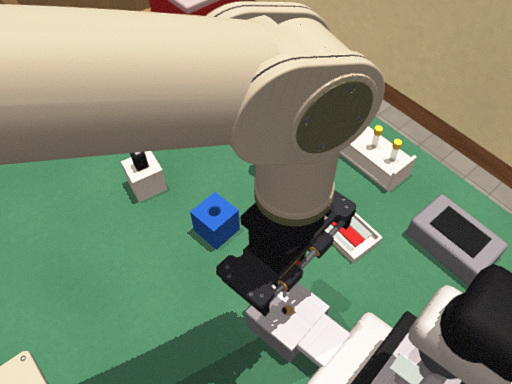

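View pics/top3.png

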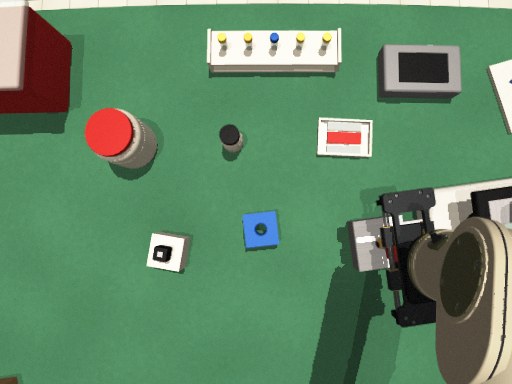

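```bash
python3 - <<'E'
import pickle,cv2,numpy as np
from h import *
from ring import run
cs=pickle.load(open("cs2.pkl","rb")); c=cs["wrist"]
im=c["frame"].copy()
print(proj(c,[.4905,-.1252,.064]), "tip", proj(c,[.4857,-.1201,.109]),proj(c,[.4857,-.1201,.109+.014]))
cv2.imwrite("pics/w3c.png",cv2.resize(im[170:240,225:305,::-1],None,fx=8,fy=8,interpolation=cv2.INTER_NEAREST))
print(run(c,(.4905,-.1252),13)[:2])
E
```

```text
[261.36072658 194.10794292] tip [257.01932924 204.68433573] [257.03843985 211.11467481]
[(np.float64(594.2871480357622), 10.0, np.float64(-0.52), np.float64(-1.0), np.float64(121.1)), (np.float64(594.3572153330233), 10.0, np.float64(-0.53), np.float64(-1.0), np.float64(120.9))]
```

View pics/w3c.png

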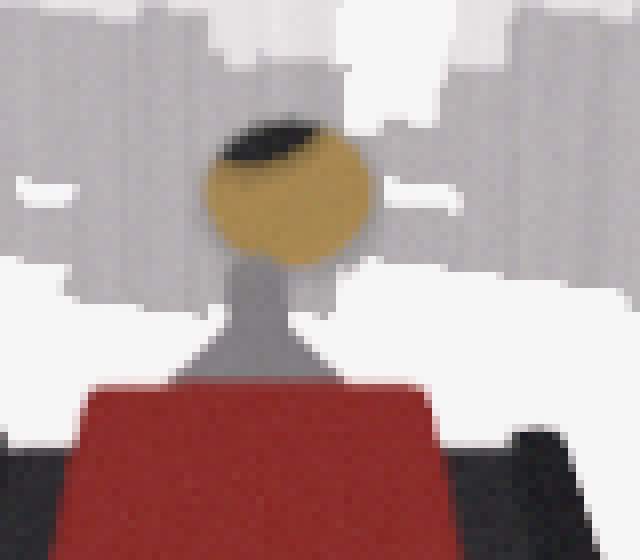

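```bash
python3 -m jog '[[-0.12,0.15,0.9,0,0,0,-1],[0,0,1.5,0,0,0,-1],[0,0,1.3,0,0,0,-1],[0,0,0.4,0,0,0,-1],[0,0,0,0,0,0,-1],[0,0,0,0,0,0,-1]]'; python3 - <<'E'
from bench import r; from h import *
import cv2,pickle
s=r.read_state(); show(s); plan(s,[.4873,-.1212,.155],7.9)
c=r.camera("wrist");cv2.imwrite("pics/w4c.png",cv2.resize(c["frame"][170:250,215:315,::-1],None,fx=8,fy=8,interpolation=cv2.INTER_NEAREST))
u=proj(c,[.4902,-.1256,.064]);print(u)
print(proj(c,s["ee_pos"]-np.array([0,0,.0735])))
E
```

```text
time: 7.98
ee_pos: [0.4874, -0.1224, 0.1419]
eef_rot: [0.657, 0.754, 0.0, 0.0]
ft_force: [-0.2, 0.1, -1.9]
width: 0.0258
t 7.97 p [ 487.4 -122.4  141.9] jaw 7.9 tilt [0.04 0.  ] F [-0.2  0.1 -1.9] w 25.8 q [-0.43  0.14  0.63  1.92 -0.1   1.1   0.38]
rot first [0.001 0.    0.   ] then shift cm in target frame [ 0.12  0.   -1.31] | in present frame [ 0.12  0.01 -1.31]
[259.85987237 206.62617749]
[256.95294931 204.28806904]
```

View pics/w4c.png

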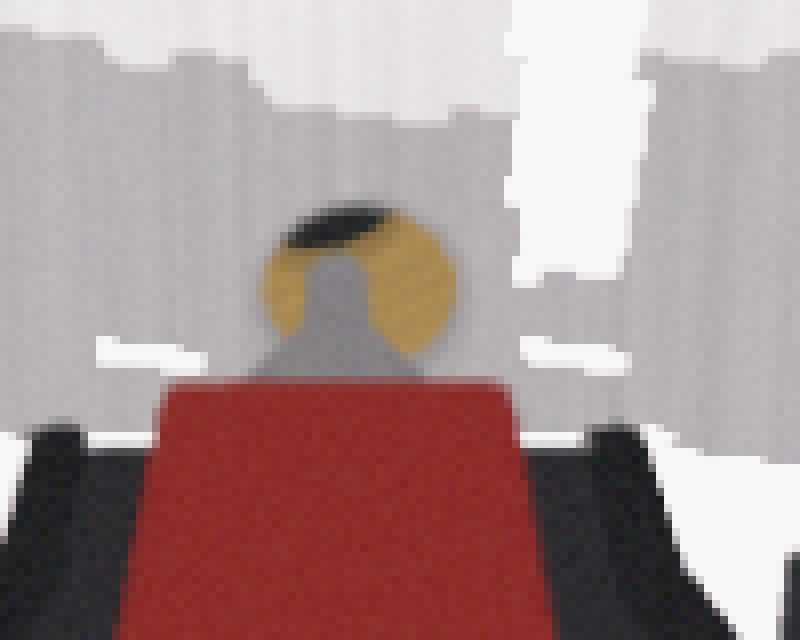

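```bash
python3 -m jog '[[0.13,0,0.2,0,0,0,-1],[0,0,0.4,0,0,0,-1],[0,0,0.4,0,0,0,-1],[0,0,0,0,0,0,-1]]'; python3 -c "
from bench import r; from h import *
show(r.read_state())"
```

```text
time: 8.52
ee_pos: [0.4867, -0.121, 0.1311]
eef_rot: [0.657, 0.754, -0.0, -0.0]
ft_force: [0.5, -0.0, -1.0]
width: 0.0256
t 8.53 p [ 486.7 -121.   131.1] jaw 7.91 tilt [-0.04  0.  ] F [ 0.5 -0.  -1. ] w 25.6 q [-0.42  0.16  0.63  1.94 -0.11  1.08  0.39]
```

```bash
python3 -m jog '[[0,0.03,0.2,0,0,0,-1],[0,0,0.15,0,0,0,-1],[0,0,0,0,0,0,-1]]'; python3 -c "
from bench import r; from h import *
show(r.read_state())"; python3 -m jog '[[0,0,0.15,0,0,0,-1],[0,0,0,0,0,0,-1]]'; python3 -c "
from bench import r; from h import *
show(r.read_state())"
```

```text
time: 8.9
ee_pos: [0.4872, -0.121, 0.1279]
eef_rot: [0.657, 0.754, -0.0, -0.0]
ft_force: [-0.1, 0.5, -2.4]
width: 0.0256
t 8.9 p [ 487.2 -121.   127.9] jaw 7.91 tilt [-0.01  0.  ] F [-0.1  0.5 -2.4] w 25.6 q [-0.42  0.16  0.63  1.94 -0.11  1.07  0.39]
time: 9.15
ee_pos: [0.4872, -0.121, 0.1264]
eef_rot: [0.657, 0.754, -0.0, -0.0]
ft_force: [0.6, 0.3, -2.0]
width: 0.0257
t 9.15 p [ 487.2 -121.   126.4] jaw 7.91 tilt [-0.01  0.01] F [ 0.6  0.3 -2. ] w 25.7 q [-0.42  0.17  0.63  1.94 -0.11  1.07  0.39]
```

```bash
python3 -m jog '[[0,0,0.2,0,0,0,-1],[0,0,0.14,0,0,0,-1],[-0.09,0.044,0,0,0,0,-1],[-0.09,0.044,0,0,0,0,-1],[-0.09,0.044,0,0,0,0,-1],[0,0,0,0,0,0,-1]]'; python3 -c "
from bench import r; from h import *
show(r.read_state())"; python3 -m jog '[[-0.09,0.044,0,0,0,0,-1],[-0.09,0.044,0,0,0,0,-1],[0,0,0,0,0,0,-1]]'; python3 -c "
from bench import r; from h import *
show(r.read_state())"
```

```text
time: 9.9
ee_pos: [0.4887, -0.1233, 0.123]
eef_rot: [0.657, 0.754, -0.0, -0.0]
ft_force: [-2.7, 0.8, -2.3]
width: 0.0259
t 9.9 p [ 488.7 -123.3  123. ] jaw 7.91 tilt [-0.04  0.02] F [-2.7  0.8 -2.3] w 25.9 q [-0.42  0.18  0.63  1.94 -0.12  1.06  0.4 ]
time: 10.28
ee_pos: [0.4899, -0.1249, 0.123]
eef_rot: [0.657, 0.754, -0.0, -0.0]
ft_force: [-1.8, 3.2, -2.5]
width: 0.0256
t 10.28 p [ 489.9 -124.9  123. ] jaw 7.91 tilt [-0.03  0.03] F [-1.8  3.2 -2.5] w 25.6 q [-0.41  0.18  0.63  1.94 -0.12  1.06  0.41]
```

```bash
python3 -m jog '[[-0.09,0.044,0,0,0,0,-1],[-0.09,0.044,0,0,0,0,-1],[-0.09,0.044,0,0,0,0,-1],[-0.09,0.044,0,0,0,0,-1],[0,0,0,0,0,0,-1]]'; python3 -c "
from bench import r; from h import *
show(r.read_state())"; python3 -m jog '[[-0.09,0.044,0,0,0,0,-1],[0,0,0,0,0,0,-1]]'; python3 -c "
from bench import r; from h import *
show(r.read_state())"
```

```text
time: 10.9
ee_pos: [0.4924, -0.1286, 0.1231]
eef_rot: [0.657, 0.754, 0.0, 0.0]
ft_force: [-1.4, 3.9, -3.6]
width: 0.0257
t 10.9 p [ 492.4 -128.6  123.1] jaw 7.9 tilt [ 0. -0.] F [-1.4  3.9 -3.6] w 25.7 q [-0.41  0.19  0.63  1.93 -0.13  1.06  0.42]
time: 11.15
ee_pos: [0.4929, -0.1294, 0.1231]
eef_rot: [0.657, 0.754, 0.0, 0.0]
ft_force: [-2.6, 3.5, -3.6]
width: 0.0258
t 11.15 p [ 492.9 -129.4  123.1] jaw 7.9 tilt [0. 0.] F [-2.6  3.5 -3.6] w 25.8 q [-0.41  0.19  0.63  1.93 -0.13  1.07  0.42]
```

```bash
python3 -m jog '[[-0.09,0.044,0,0,0,0,-1],[0,0,0,0,0,0,-1]]'; python3 -c "
from bench import r; from h import *
show(r.read_state())"; python3 -m jog '[[-0.06,0.03,0,0,0,0,-1],[0,0,0,0,0,0,-1]]'; python3 -c "
from bench import r; from h import *
show(r.read_state())"
```

```text
time: 11.4
ee_pos: [0.4935, -0.1302, 0.1231]
eef_rot: [0.657, 0.754, 0.0, 0.0]
ft_force: [-1.6, 4.2, -4.1]
width: 0.0256
t 11.4 p [ 493.5 -130.2  123.1] jaw 7.9 tilt [0. 0.] F [-1.6  4.2 -4.1] w 25.6 q [-0.4   0.19  0.63  1.92 -0.13  1.07  0.42]
time: 11.65
ee_pos: [0.4939, -0.1308, 0.1231]
eef_rot: [0.657, 0.754, 0.0, 0.0]
ft_force: [-2.0, 3.8, -4.1]
width: 0.026
t 11.65 p [ 493.9 -130.8  123.1] jaw 7.9 tilt [0.01 0.  ] F [-2.   3.8 -4.1] w 26.0 q [-0.4   0.19  0.63  1.92 -0.13  1.07  0.42]
```

```bash
python3 -m jog '[[0.3,-0.14,0,0,0,0,-1],[0.27,-0.14,0,0,0,0,-1],[0,0,0.4,0,0,0,-1],[0,0,0.4,0,0,0,-1],[0,0,0.4,0,0,0,-1],[0,0,0,0,0,0,-1]]'; python3 -c "
from bench import r; from h import *
show(r.read_state())"
```

```text
time: 12.4
ee_pos: [0.49, -0.1255, 0.1107]
eef_rot: [0.657, 0.754, -0.0, -0.0]
ft_force: [-0.3, -0.3, -1.4]
width: 0.0257
t 12.4 p [ 490.  -125.5  110.7] jaw 7.9 tilt [-0.04 -0.01] F [-0.3 -0.3 -1.4] w 25.7 q [-0.41  0.2   0.63  1.95 -0.14  1.04  0.42]
```

```bash
python3 -m jog '[[0,0,0.3,0,0,0,-1],[0,0,0.2,0,0,0,-1],[0,0,0,0,0,0,-1]]'; python3 -c "
from bench import r; from h import *
show(r.read_state())"
```

```text
time: 12.78
ee_pos: [0.4901, -0.1254, 0.106]
eef_rot: [0.657, 0.754, -0.0, -0.0]
ft_force: [-0.0, 0.6, -1.9]
width: 0.0255
t 12.78 p [ 490.1 -125.4  106. ] jaw 7.91 tilt [-0.01  0.  ] F [-0.   0.6 -1.9] w 25.5 q [-0.4   0.21  0.63  1.95 -0.14  1.03  0.42]
```

```bash
python3 -m jog '[[0,0,0.2,0,0,0,-1],[0,0,0.1,0,0,0,-1],[0,0,0,0,0,0,-1]]'; python3 -c "
from bench import r; from h import *
show(r.read_state())"
```

```text
time: 13.15
ee_pos: [0.4902, -0.1255, 0.103]
eef_rot: [0.657, 0.754, -0.0, -0.0]
ft_force: [0.4, -0.5, -0.8]
width: 0.026
t 13.15 p [ 490.2 -125.5  103. ] jaw 7.91 tilt [-0.01  0.  ] F [ 0.4 -0.5 -0.8] w 26.0 q [-0.4   0.21  0.63  1.95 -0.14  1.02  0.43]
```

```bash
python3 -m jog '[[0,0,0.15,0,0,0,-1],[0,0,0.05,0,0,0,-1],[0,0,0,0,0,0,-1]]'; python3 -c "
from bench import r; from h import *
show(r.read_state())"
```

```text
time: 13.52
ee_pos: [0.4902, -0.1255, 0.1011]
eef_rot: [0.657, 0.754, 0.0, -0.0]
ft_force: [-0.5, 0.3, -1.2]
width: 0.0256
t 13.53 p [ 490.2 -125.5  101.1] jaw 7.9 tilt [-0.  0.] F [-0.5  0.3 -1.2] w 25.6 q [-0.4   0.21  0.63  1.96 -0.15  1.02  0.43]
```

```bash
python3 -m jog '[[0,0,0.1,0,0,0,-1],[0,0,0.05,0,0,0,-1],[0,0,0,0,0,0,-1]]'; python3 -c "
from bench import r; from h import *
show(r.read_state())"
```

```text
time: 13.9
ee_pos: [0.4902, -0.1254, 0.0996]
eef_rot: [0.657, 0.754, 0.0, -0.0]
ft_force: [0.8, -1.1, -0.8]
width: 0.0258
t 13.9 p [ 490.2 -125.4   99.6] jaw 7.91 tilt [-0.  0.] F [ 0.8 -1.1 -0.8] w 25.8 q [-0.4   0.22  0.63  1.96 -0.15  1.01  0.43]
```

```bash
python3 -m jog '[[0,0,0.15,0,0,0,-1],[0,0,0.1,0,0,0,-1],[0,0,0,0,0,0,-1]]'; python3 -c "
from bench import r; from h import *
show(r.read_state())"
```

```text
time: 14.28
ee_pos: [0.4902, -0.1255, 0.097]
eef_rot: [0.657, 0.754, -0.0, -0.0]
ft_force: [-0.4, 0.5, -2.2]
width: 0.0256
t 14.28 p [ 490.2 -125.5   97. ] jaw 7.91 tilt [-0.01  0.  ] F [-0.4  0.5 -2.2] w 25.6 q [-0.4   0.22  0.63  1.96 -0.15  1.01  0.43]
```

```bash
python3 -m jog '[[0,0,0.15,0,0,0,-1],[0,0,0.1,0,0,0,-1],[0,0,0,0,0,0,-1]]'; python3 -c "
from bench import r; from h import *
show(r.read_state())"
```

```text
time: 14.65
ee_pos: [0.4902, -0.1254, 0.0945]
eef_rot: [0.657, 0.754, -0.0, -0.0]
ft_force: [-0.7, -0.7, -1.7]
width: 0.0259
t 14.65 p [ 490.2 -125.4   94.5] jaw 7.91 tilt [-0.01  0.  ] F [-0.7 -0.7 -1.7] w 25.9 q [-0.4   0.22  0.62  1.96 -0.15  1.    0.43]
```

```bash
python3 -m jog '[[0,0,0.15,0,0,0,-1],[0,0,0.1,0,0,0,-1],[0,0,0,0,0,0,-1]]'; python3 -c "
from bench import r; from h import *
show(r.read_state())"
```

```text
time: 15.02
ee_pos: [0.4902, -0.1254, 0.092]
eef_rot: [0.657, 0.754, -0.0, -0.0]
ft_force: [-0.4, 0.1, -1.7]
width: 0.0261
t 15.03 p [ 490.2 -125.4   92. ] jaw 7.91 tilt [-0.01  0.  ] F [-0.4  0.1 -1.7] w 26.1 q [-0.4   0.23  0.62  1.96 -0.16  1.    0.44]
```

```bash
python3 -m jog '[[0,0,0.15,0,0,0,-1],[0,0,0.1,0,0,0,-1],[0,0,0,0,0,0,-1]]'; python3 -c "
from bench import r; from h import *
show(r.read_state())"
```

```text
time: 15.4
ee_pos: [0.49, -0.1254, 0.0894]
eef_rot: [0.657, 0.754, -0.0, -0.0]
ft_force: [-0.6, 1.2, -1.6]
width: 0.0258
t 15.4 p [ 490.  -125.4   89.4] jaw 7.91 tilt [-0.03  0.01] F [-0.6  1.2 -1.6] w 25.8 q [-0.4   0.23  0.62  1.97 -0.16  0.99  0.44]
```

```bash
python3 -m jog '[[0,0,0.15,0,0,0,-1],[0,0,0.1,0,0,0,-1],[0,0,0,0,0,0,-1]]'; python3 -c "
from bench import r; from h import *
show(r.read_state())"
```

```text
time: 15.78
ee_pos: [0.4901, -0.1253, 0.087]
eef_rot: [0.657, 0.754, 0.0, -0.0]
ft_force: [-1.4, 0.9, 0.6]
width: 0.0256
t 15.78 p [ 490.1 -125.3   87. ] jaw 7.91 tilt [-0.02  0.02] F [-1.4  0.9  0.6] w 25.6 q [-0.4   0.24  0.62  1.97 -0.16  0.99  0.44]
```

```bash
python3 -m jog '[[0,0,0.15,0,0,0,-1],[0,0,0.1,0,0,0,-1],[0,0,0,0,0,0,-1]]'; python3 -c "
from bench import r; from h import *
show(r.read_state())"
```

```text
time: 16.15
ee_pos: [0.4902, -0.1253, 0.0845]
eef_rot: [0.657, 0.754, 0.0, -0.0]
ft_force: [-1.7, 2.0, -0.0]
width: 0.0259
t 16.15 p [ 490.2 -125.3   84.5] jaw 7.91 tilt [-0.01  0.01] F [-1.7  2.  -0. ] w 25.9 q [-0.39  0.24  0.62  1.97 -0.17  0.98  0.44]
```

```bash
python3 -m jog '[[0,0,0.15,0,0,0,-1],[0,0,0.05,0,0,0,-1],[0,0,0,0,0,0,-1]]'; python3 -c "
from bench import r; from h import *
show(r.read_state())"
```

```text
time: 16.52
ee_pos: [0.4902, -0.1254, 0.0825]
eef_rot: [0.657, 0.754, 0.0, -0.0]
ft_force: [-1.9, 2.7, 0.6]
width: 0.0256
t 16.52 p [ 490.2 -125.4   82.5] jaw 7.91 tilt [-0.01  0.01] F [-1.9  2.7  0.6] w 25.6 q [-0.39  0.24  0.62  1.97 -0.17  0.98  0.45]
```

```bash
python3 -m jog '[[0,0,0.07,0,0,0,-1],[0,0,0,0,0,0,-1]]'; python3 -c "
from bench import r; from h import *
show(r.read_state())"
```

```text
time: 16.77
ee_pos: [0.4902, -0.1254, 0.0819]
eef_rot: [0.657, 0.754, 0.0, -0.0]
ft_force: [-2.5, 3.5, -0.1]
width: 0.0253
t 16.77 p [ 490.2 -125.4   81.9] jaw 7.91 tilt [-0.    0.01] F [-2.5  3.5 -0.1] w 25.3 q [-0.39  0.24  0.62  1.97 -0.17  0.98  0.45]
```

```bash
python3 -m jog '[[0,0,0.05,0,0,0,-1],[0,0,0,0,0,0,-1]]'; python3 -c "
from bench import r; from h import *
show(r.read_state())"
```

```text
time: 17.02
ee_pos: [0.4903, -0.1254, 0.0815]
eef_rot: [0.657, 0.754, 0.0, -0.0]
ft_force: [-3.9, 4.2, 3.5]
width: 0.0262
t 17.02 p [ 490.3 -125.4   81.5] jaw 7.91 tilt [-0.    0.01] F [-3.9  4.2  3.5] w 26.2 q [-0.39  0.24  0.62  1.97 -0.17  0.98  0.45]
```

```bash
python3 -m jog '[[0,0,0.04,0,0,0,-1],[0,0,0,0,0,0,-1]]'; python3 -c "
from bench import r; from h import *
show(r.read_state())"
```

```text
time: 17.27
ee_pos: [0.4903, -0.1254, 0.0815]
eef_rot: [0.657, 0.754, 0.0, -0.0]
ft_force: [-5.4, 4.7, 9.0]
width: 0.025
t 17.27 p [ 490.3 -125.4   81.5] jaw 7.9 tilt [-0.    0.03] F [-5.4  4.7  9. ] w 25.0 q [-0.39  0.24  0.62  1.97 -0.17  0.98  0.45]
```

```bash
python3 -m jog '[[0,0,0.04,0,0,0,-1],[0,0,0,0,0,0,-1]]'; python3 - <<'E'
from bench import r; from h import *
import cv2
show(r.read_state())
c=r.camera("wrist");cv2.imwrite("pics/w5c.png",cv2.resize(c["frame"][170:290,186:346,::-1],None,fx=5,fy=5,interpolation=cv2.INTER_NEAREST))
E
```

```text
time: 17.52
ee_pos: [0.4903, -0.1254, 0.0815]
eef_rot: [0.657, 0.754, 0.0, -0.0]
ft_force: [-7.7, 4.4, 16.1]
width: 0.0259
t 17.52 p [ 490.3 -125.4   81.5] jaw 7.9 tilt [-0.    0.05] F [-7.7  4.4 16.1] w 25.9 q [-0.39  0.24  0.62  1.97 -0.17  0.98  0.45]
```

View pics/w5c.png

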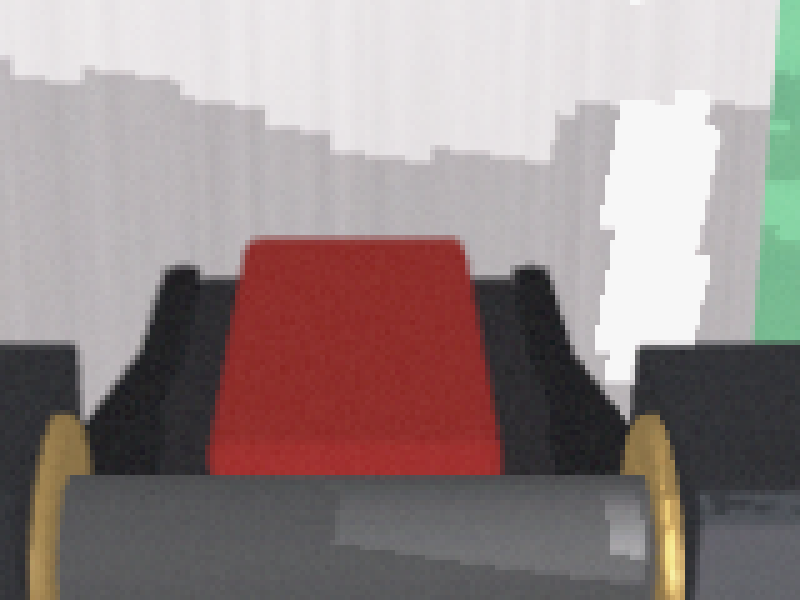

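```bash
python3 -m jog '[[0,0,-0.2,0,0,0,-1],[0,0,-0.8,0,0,0,-1],[0,0,-1.0,0,0,0,-1],[0,0,0,0,0,0,-1]]'; python3 -c "
from bench import r; from h import *
show(r.read_state())"
```

```text
time: 18.08
ee_pos: [0.4912, -0.1259, 0.1018]
eef_rot: [0.657, 0.754, 0.001, 0.001]
ft_force: [-0.4, 0.6, -1.0]
width: 0.0258
t 18.07 p [ 491.2 -125.9  101.8] jaw 7.89 tilt [ 0.15 -0.02] F [-0.4  0.6 -1. ] w 25.8 q [-0.4   0.21  0.63  1.95 -0.15  1.02  0.43]
```

```bash
python3 -m jog '[[0,0,-1.5,0,0,0,-1],[0,0,-2.5,0,0,0,-1],[0,0,-2.5,0,0,0,-1],[0,0,-2,0,0,0,-1],[0,0,0,0,0,0,-1],[0,0,0,0,0,0,-1]]'; python3 - <<'E'
from bench import r; from h import *
import cv2
c=r.camera("wrist");cv2.imwrite("pics/w6c.png",cv2.resize(c["frame"][170:290,186:346,::-1],None,fx=5,fy=5,interpolation=cv2.INTER_NEAREST))
s=r.read_state(); show(s); plan(s,[.5153,.1047,.18],6.07)
print(proj(c,s["ee_pos"]-np.array([0,0,.0735])))
E
```

```text
time: 18.82
ee_pos: [0.4899, -0.1254, 0.1851]
eef_rot: [0.657, 0.754, -0.0, -0.0]
ft_force: [-0.3, -0.5, -1.8]
width: 0.0257
t 18.88 p [ 489.8 -125.4  184.8] jaw 7.91 tilt [-0.07  0.  ] F [-0.3  0.4 -2.2] w 25.5 q [-0.44  0.1   0.64  1.87 -0.07  1.2   0.36]
rot first [-0.001 -0.     0.032] then shift cm in target frame [22.61  4.97  0.48] | in present frame [22.44  5.7   0.48]
[256.86239545 204.14995458]
```

View pics/w6c.png

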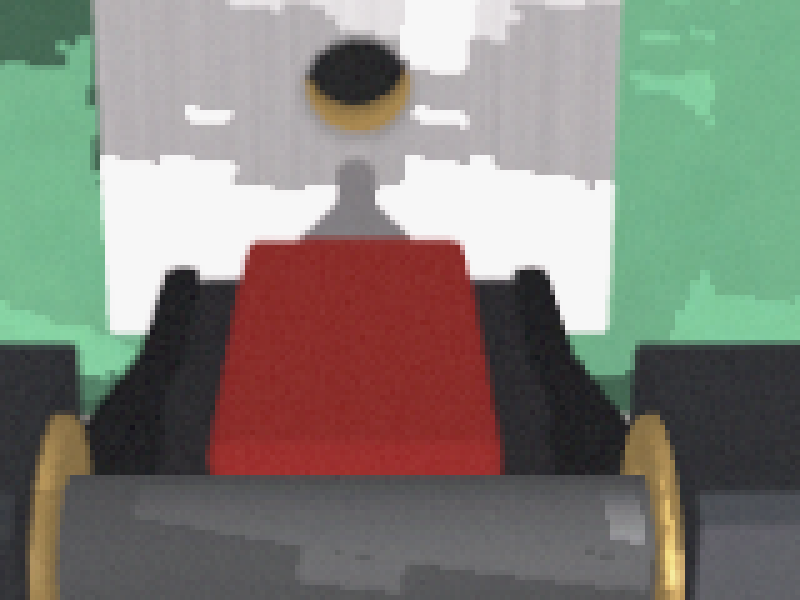

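```bash
python3 -m jog '[[2,0.5,0,0,0,0.032,-1],[4,0.9,0,0,0,0,-1],[4.5,1,0,0,0,0,-1],[4.5,1,0,0,0,0,-1],[4.5,0.9,0,0,0,0,-1],[2.5,0.5,0,0,0,0,-1],[0.6,0.15,0,0,0,0,-1],[0,0,0,0,0,0,-1],[0,0,0,0,0,0,-1]]'; python3 - <<'E'
from bench import r; from h import *
import cv2
c=r.camera("wrist");cv2.imwrite("pics/w7c.png",cv2.resize(c["frame"][150:270,186:346,::-1],None,fx=5,fy=5,interpolation=cv2.INTER_NEAREST))
s=r.read_state(); show(s); plan(s,[.5153,.1047,.0825],6.07)
E
```

```text
time: 20.0
ee_pos: [0.5149, 0.103, 0.1855]
eef_rot: [0.669, 0.743, -0.0, 0.0]
ft_force: [0.5, -0.3, -1.5]
width: 0.0258
t 20.05 p [514.9 103.1 185.6] jaw 5.96 tilt [-0.01 -0.01] F [ 0.8  0.9 -1.5] w 25.5 q [-0.7   0.14  0.45  1.81 -0.07  1.2  -0.12]
rot first [-0.     0.    -0.002] then shift cm in target frame [ 0.15  0.05 10.31] | in present frame [ 0.15  0.06 10.31]
```

View pics/w7c.png

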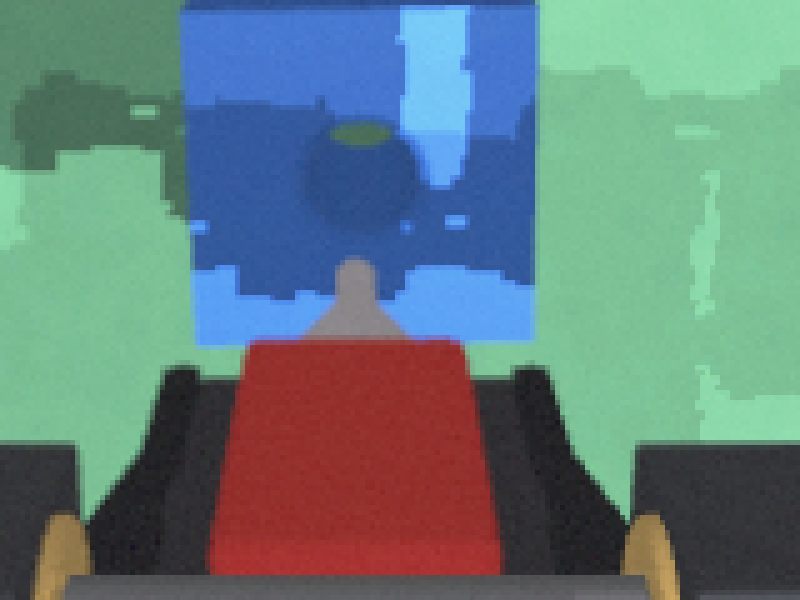

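```bash
python3 -m jog '[[0.15,0.06,1,0,0,0,-1],[0,0,2,0,0,0,-1],[0,0,2,0,0,0,-1],[0,0,1,0,0,0,-1],[0,0,0,0,0,0,-1]]'; python3 -c "
from bench import r; from h import *
s=r.read_state(); show(s); plan(s,[.5153,.1047,.0825],6.07)"
```

```text
time: 20.68
ee_pos: [0.5149, 0.1059, 0.125]
eef_rot: [0.669, 0.743, -0.001, -0.0]
ft_force: [0.2, -0.6, -2.0]
width: 0.0258
t 20.68 p [514.9 105.9 125. ] jaw 6.06 tilt [-0.07 -0.03] F [ 0.2 -0.6 -2. ] w 25.8 q [-0.69  0.21  0.45  1.88 -0.1   1.08 -0.09]
rot first [-0.001  0.    -0.   ] then shift cm in target frame [-0.12  0.02  4.25] | in present frame [-0.12  0.03  4.25]
```

```bash
python3 -m jog '[[0,0,1,0,0,0,-1],[0,0,1,0,0,0,-1],[0,0,0.5,0,0,0,-1],[0,0,0,0,0,0,-1]]'; python3 -c "
from bench import r; from h import *
s=r.read_state(); show(s); plan(s,[.5153,.1047,.0825],6.07)"
```

```text
time: 21.18
ee_pos: [0.5151, 0.1061, 0.1002]
eef_rot: [0.669, 0.744, -0.0, -0.0]
ft_force: [1.2, 0.4, -1.6]
width: 0.0255
t 21.18 p [515.1 106.1 100.2] jaw 6.07 tilt [-0.04 -0.01] F [ 1.2  0.4 -1.6] w 25.5 q [-0.68  0.24  0.44  1.9  -0.12  1.02 -0.08]
rot first [-0.001  0.    -0.   ] then shift cm in target frame [-0.14  0.    1.77] | in present frame [-0.14  0.01  1.77]
```

```bash
python3 -m jog '[[-0.12,0.02,0.3,0,0,0,-1],[0,0,0.6,0,0,0,-1],[0,0,0.5,0,0,0,-1],[0,0,0.2,0,0,0,-1],[0,0,0,0,0,0,-1]]'; python3 -c "
from bench import r; from h import *
s=r.read_state(); show(s); plan(s,[.5153,.1047,.0825],6.07)"
```

```text
time: 21.8
ee_pos: [0.5156, 0.105, 0.0845]
eef_rot: [0.669, 0.744, -0.0, -0.0]
ft_force: [0.4, -0.0, -3.0]
width: 0.0257
t 21.8 p [515.6 105.   84.5] jaw 6.08 tilt [-0.02 -0.  ] F [ 0.4 -0.  -3. ] w 25.7 q [-0.67  0.27  0.44  1.91 -0.13  0.99 -0.07]
rot first [-0.  0.  0.] then shift cm in target frame [-0.02 -0.03  0.2 ] | in present frame [-0.02 -0.03  0.2 ]
```

```bash
python3 -m jog '[[0,0,0.1,0,0,0,-1],[0,0,0.06,0,0,0,-1],[0,0,0,0,0,0,-1]]'; python3 -c "
from bench import r; from h import *
s=r.read_state(); show(s); plan(s,[.5153,.1047,.0825],6.07)"
```

```text
time: 22.18
ee_pos: [0.5157, 0.105, 0.0831]
eef_rot: [0.669, 0.744, 0.0, -0.0]
ft_force: [0.1, -0.0, -1.9]
width: 0.0257
t 22.18 p [515.7 105.   83.1] jaw 6.07 tilt [0. 0.] F [ 0.1 -0.  -1.9] w 25.7 q [-0.67  0.27  0.44  1.91 -0.14  0.99 -0.07]
rot first [ 0. -0.  0.] then shift cm in target frame [-0.02 -0.04  0.06] | in present frame [-0.02 -0.04  0.06]
```

Seat it lightly, then release.

```bash
python3 -m jog '[[0,0,0.07,0,0,0,-1],[0,0,0,0,0,0,-1]]'; python3 -c "
from bench import r; from h import *
s=r.read_state(); show(s)"
```

```text
time: 22.42
ee_pos: [0.5158, 0.105, 0.0825]
eef_rot: [0.669, 0.744, 0.0, -0.0]
ft_force: [-0.3, 0.0, 1.7]
width: 0.0256
t 22.43 p [515.8 105.   82.5] jaw 6.07 tilt [0.01 0.01] F [-0.3  0.   1.7] w 25.6 q [-0.67  0.27  0.44  1.91 -0.14  0.99 -0.07]
```

```bash
python3 -m jog '[[0,0,0.03,0,0,0,-1],[0,0,0,0,0,0,-1]]'; python3 -c "
from bench import r; from h import *
s=r.read_state(); show(s)"
```

```text
time: 22.68
ee_pos: [0.5158, 0.105, 0.0825]
eef_rot: [0.669, 0.744, 0.0, -0.0]
ft_force: [-3.0, -0.5, 5.7]
width: 0.0256
t 22.68 p [515.8 105.   82.5] jaw 6.07 tilt [0.01 0.02] F [-3.  -0.5  5.7] w 25.6 q [-0.67  0.27  0.44  1.91 -0.14  0.99 -0.07]
```

```bash
python3 -m jog '[[0,0,0,0,0,0,0],[0,0,0,0,0,0,0.6],[0,0,0,0,0,0,1],[0,0,0,0,0,0,1],[0,0,0,0,0,0,1],[0,0,-1,0,0,0,1],[0,0,-3,0,0,0,1],[0,0,-4,0,0,0,1],[0,0,-2,0,0,0,1],[0,0,0,0,0,0,1]]'; python3 - <<'E'
from bench import r; from h import *
s=r.read_state(); show(s); plan(s,[.4705,.2905,.17],-8)
E
```

```text
time: 23.92
ee_pos: [0.5167, 0.1052, 0.184]
eef_rot: [0.669, 0.744, 0.002, 0.001]
ft_force: [0.8, 0.5, -0.4]
width: 0.0871
t 23.93 p [516.7 105.2 184. ] jaw 6.07 tilt [0.19 0.1 ] F [ 0.8  0.5 -0.4] w 87.1 q [-0.7   0.15  0.46  1.81 -0.07  1.19 -0.12]
rot first [ 0.003 -0.002  0.246] then shift cm in target frame [17.71 -7.15  1.4 ] | in present frame [18.91 -2.64  1.42]
```

```bash
python3 -m jog '[[0,0,0,0,0,0.123,1],[0,0,0,0,0,0.123,1],[4,-1.6,0,0,0,0,1],[4.5,-1.8,0,0,0,0,1],[4.5,-1.8,0,0,0,0,1],[3.7,-1.5,0.6,0,0,0,1],[1,-0.4,0.8,0,0,0,1],[0,0,0,0,0,0,1],[0,0,0,0,0,0,1]]'; python3 - <<'E'
from bench import r; from h import *
import cv2,pickle
c=r.camera("wrist");cv2.imwrite("pics/w8c.png",cv2.resize(c["frame"][150:270,176:336,::-1],None,fx=5,fy=5,interpolation=cv2.INTER_NEAREST))
t=r.camera("top"); pickle.dump((c,t),open("w8.pkl","wb"));cv2.imwrite("pics/t8.png",t["frame"][:,:,::-1])
s=r.read_state(); show(s); plan(s,[.4705,.2905,.08],-8)
for y in (0,-9):
  print(y,[np.round((proj(c,[.4705+.013*1.414*np.cos(np.radians(a+y)),.2905+.013*1.414*np.sin(np.radians(a+y)),.105])-[176,150]+.5)*5).tolist() for a in (45,135,225,315)])
E
```

```text
time: 25.05
ee_pos: [0.4707, 0.2885, 0.168]
eef_rot: [0.756, 0.655, -0.0, 0.0]
ft_force: [-0.3, -0.3, -0.0]
width: 0.0869
t 25.15 p [470.8 288.8 168.3] jaw -8.14 tilt [0.03 0.01] F [0.4 0.2 0.6] w 86.6 q [-0.93  0.22  0.34  1.76 -0.08  1.18 -0.71]
rot first [ 0.    -0.    -0.003] then shift cm in target frame [ 0.16 -0.05  8.83] | in present frame [ 0.16 -0.05  8.83]
0 [[480.0, 189.0], [304.0, 214.0], [331.0, 376.0], [502.0, 354.0]]
-9 [[495.0, 202.0], [316.0, 199.0], [317.0, 364.0], [489.0, 367.0]]
```

View pics/w8c.png

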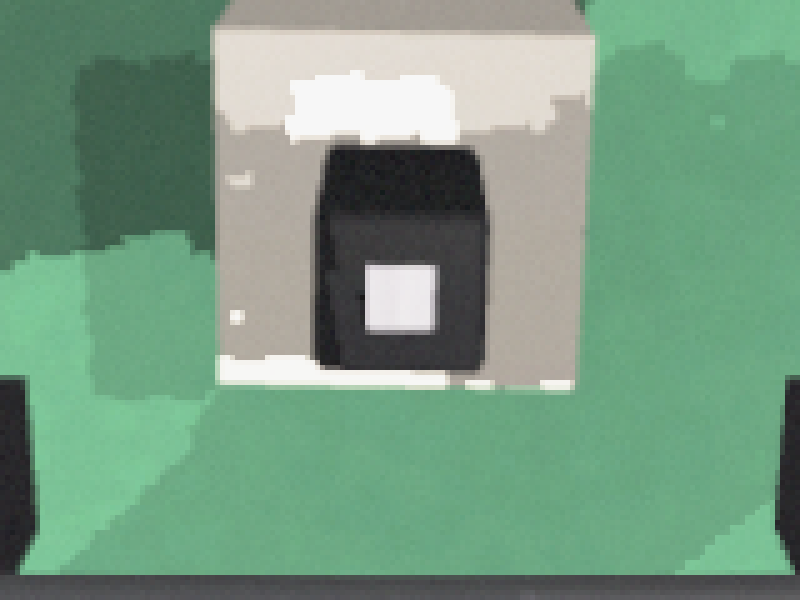

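View pics/t8.png

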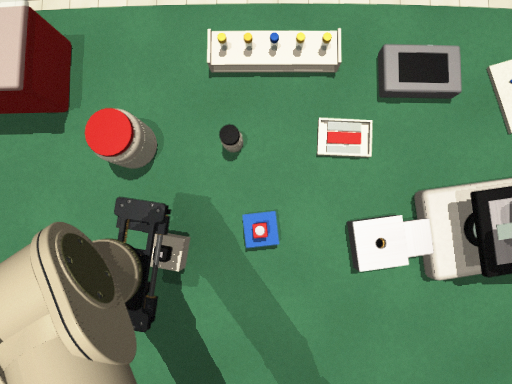

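```bash
python3 -m jog '[[0.05,-0.05,1.4,0,0,0,1],[0,0,2.5,0,0,0,1],[0,0,2.5,0,0,0,1],[0,0,2,0,0,0,1],[0,0,0,0,0,0,1],[0,0,0,0,0,0,0],[0,0,0,0,0,0,-1],[0,0,0,0,0,0,-1],[0,0,0,0,0,0,-1],[0,0,0,0,0,0,-1],[0,0,0,0,0,0,-1],[0,0,0,0,0,0,-1],[0,0,0,0,0,0,-1],[0,0,0,0,0,0,-1],[0,0,0,0,0,0,-1]]' 40; python3 - <<'E'
from bench import r; from h import *
s=r.read_state(); show(s)
E
```

```text
time: 27.02
ee_pos: [0.4697, 0.2907, 0.0841]
eef_rot: [0.755, 0.656, 0.0, -0.0]
ft_force: [1.5, -0.5, -0.0]
width: 0.026
t 27.02 p [469.7 290.7  84.1] jaw -8.02 tilt [0.01 0.01] F [ 1.5 -0.5 -0. ] w 26.0 q [-0.92  0.31  0.33  1.84 -0.12  1.01 -0.68]
```

```bash
python3 -m jog '[[0,0,-1.5,0,0,0,-1],[0,0,-2.5,0,0,0,-1],[0,0,-3,0,0,0,-1],[0,0,-2,0,0,0,-1],[0,0,0,0,0,0,-1],[0,0,0,0,0,0,-1]]'; python3 - <<'E'
from bench import r; from h import *
import cv2
c=r.camera("wrist");cv2.imwrite("pics/w9c.png",cv2.resize(c["frame"][150:290,176:336,::-1],None,fx=4,fy=4,interpolation=cv2.INTER_NEAREST))
s=r.read_state(); show(s); plan(s,[.4902,-.1254,.175],7.9)
R=Ro.from_quat(s["eef_rot"]).as_matrix()
for dx in (-.002,0,.002):
  B=np.array(s["ee_pos"])+R[:,0]*dx
  print(dx,"head corners lower", [np.round((proj(c,B+R[:,0]*.013+R[:,1]*k-[0,0,.0191])-[176,150]+.5)*4).tolist() for k in (-.013,.013)],"upper",[np.round((proj(c,B+R[:,0]*.013+R[:,1]*k+[0,0,.0209])-[176,150]+.5)*4).tolist() for k in (-.013,.013)],"shank tip", np.round((proj(c,B-[0,0,.0591])-[176,150]+.5)*4))
E
```

```text
time: 27.78
ee_pos: [0.4692, 0.2905, 0.1735]
eef_rot: [0.755, 0.656, -0.0, -0.0]
ft_force: [0.2, -0.5, -2.1]
width: 0.0254
t 27.82 p [469.1 290.4 173.1] jaw -8.02 tilt [-0.07 -0.05] F [-0.7  0.4 -1.1] w 25.8 q [-0.94  0.22  0.34  1.75 -0.08  1.19 -0.71]
rot first [-0.001  0.001 -0.278] then shift cm in target frame [-41.48  -3.62  -0.19] | in present frame [-40.88   7.89  -0.15]
-0.002 head corners lower [[239.0, 271.0], [413.0, 271.0]] upper [[216.0, 398.0], [436.0, 398.0]] shank tip [326. 255.]
0 head corners lower [[239.0, 259.0], [413.0, 259.0]] upper [[216.0, 383.0], [436.0, 383.0]] shank tip [326. 245.]
0.002 head corners lower [[238.0, 246.0], [414.0, 246.0]] upper [[216.0, 368.0], [437.0, 368.0]] shank tip [326. 235.]
```

View pics/w9c.png

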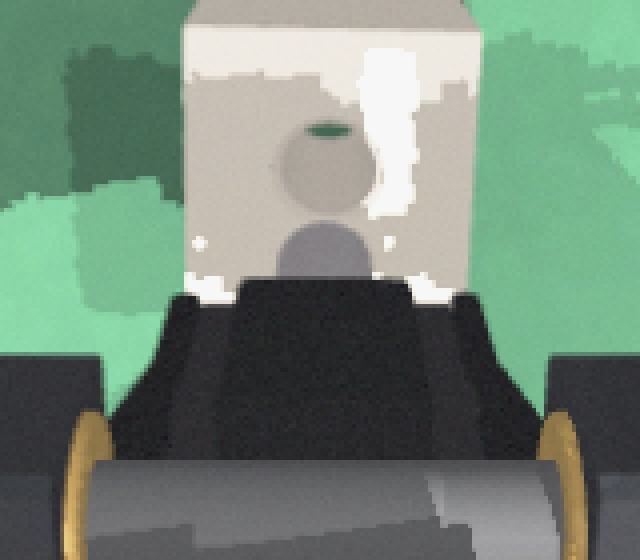

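```bash
python3 - <<'E'
from bench import r; from h import *
c=r.camera("wrist"); s=r.read_state(); show(s)
T=np.array(c["camera_from_world"]); R=Ro.from_quat(s["eef_rot"]).as_matrix()
P=np.array(s["ee_pos"])
f=lambda v:np.round(proj(c,P+R@np.array(v)),2)
print("drift handle lower edge pred (obs row ~217.5..218)",f([.013,0,.0175]), "z±", f([.011,0,.0175]))
print("drift nose tip front pred (obs ~201.5)",f([.003,0,.0735]))
for dx in (0,-.001,-.002,-.003,-.004):
    print(dx,"bolt head lower (obs",150+279/4-.5,")",f([.013+dx,0,.0191])[1],"shank front at 5mm / 8.5r (obs",150+221/4-.5,")",f([.0085+dx,0,.0541])[1],f([.0055+dx,0,.0591])[1],f([.0085+dx,0,.0191])[1])
E
```

```text
t 27.88 p [469.1 290.4 173. ] jaw -8.02 tilt [-0.08 -0.06] F [-0.6 -0.7 -2.6] w 25.7 q [-0.94  0.22  0.34  1.75 -0.08  1.19 -0.71]
drift handle lower edge pred (obs row ~217.5..218) [257.19 215.24] z± [257.19 218.39]
drift nose tip front pred (obs ~201.5) [257.04 200.58]
0 bolt head lower (obs 219.25 ) 214.24 shank front at 5mm / 8.5r (obs 204.75 ) 202.09 203.73 221.26
-0.001 bolt head lower (obs 219.25 ) 215.81 shank front at 5mm / 8.5r (obs 204.75 ) 203.42 205.03 222.8
-0.002 bolt head lower (obs 219.25 ) 217.37 shank front at 5mm / 8.5r (obs 204.75 ) 204.75 206.33 224.34
-0.003 bolt head lower (obs 219.25 ) 218.93 shank front at 5mm / 8.5r (obs 204.75 ) 206.08 207.62 225.87
-0.004 bolt head lower (obs 219.25 ) 220.48 shank front at 5mm / 8.5r (obs 204.75 ) 207.4 208.91 227.4
```

```bash
python3 -m jog '[[0,0,-1,0,0,-0.139,-1],[0,0,-1,0,0,-0.139,-1],[-3,-0.3,0,0,0,0,-1],[-5,-0.4,0,0,0,0,-1],[-5.5,-0.5,0,0,0,0,-1],[-5.5,-0.5,0,0,0,0,-1],[-5.5,-0.5,0,0,0,0,-1],[-5.5,-0.5,0,0,0,0,-1],[-5.5,-0.5,0,0,0,0,-1],[-4,-0.3,1,0,0,0,-1],[-1.8,-0.12,1,0,0,0,-1],[0,0,1,0,0,0,-1],[0,0,0,0,0,0,-1]]'; python3 - <<'E'
from bench import r; from h import *
import cv2
s=r.read_state(); show(s); plan(s,[.4900,-.1237,.135],7.9)
E
```

```text
time: 29.5
ee_pos: [0.49, -0.1221, 0.1629]
eef_rot: [0.656, 0.755, -0.001, -0.001]
ft_force: [-0.1, 0.8, -1.0]
width: 0.0259
t 29.5 p [ 490.  -122.1  162.9] jaw 7.97 tilt [-0.13  0.02] F [-0.1  0.8 -1. ] w 25.9 q [-0.46  0.13  0.67  1.89 -0.09  1.15  0.38]
rot first [-0.002 -0.001  0.001] then shift cm in target frame [-0.16 -0.02  2.79] | in present frame [-0.16 -0.01  2.79]
```

```bash
python3 -m jog '[[-0.16,0,1,0,0,0,-1],[0,0,1.3,0,0,0,-1],[0,0,0.5,0,0,0,-1],[0,0,0,0,0,0,-1]]'; python3 - <<'E'
from bench import r; from h import *
import cv2
c=r.camera("wrist");cv2.imwrite("pics/w10c.png",cv2.resize(c["frame"][170:250,206:306,::-1],None,fx=8,fy=8,interpolation=cv2.INTER_NEAREST))
s=r.read_state(); show(s); plan(s,[.4900,-.1237,.135],7.9)
f=lambda p: np.round((proj(c,p)-[206,170]+.5)*8)
print("ear hole centre",f([.4902,-.1255,.064]),"hole left/right",f([.4802,-.1255,.064]),f([.5002,-.1255,.064]),"far edge",f([.4902,-.1155,.064]))
E
```

```text
time: 30.0
ee_pos: [0.4906, -0.1248, 0.1356]
eef_rot: [0.657, 0.754, -0.0, -0.0]
ft_force: [-0.7, 0.6, -1.8]
width: 0.0256
t 30.05 p [ 490.8 -124.9  136. ] jaw 7.91 tilt [-0.01 -0.  ] F [ 0.3 -0.1 -1.5] w 25.7 q [-0.45  0.17  0.67  1.92 -0.12  1.09  0.4 ]
rot first [-0. -0.  0.] then shift cm in target frame [ 0.13 -0.06  0.1 ] | in present frame [ 0.13 -0.06  0.1 ]
ear hole centre [408. 292.] hole left/right [305. 278.] [511. 305.] far edge [423. 194.]
```

View pics/w10c.png

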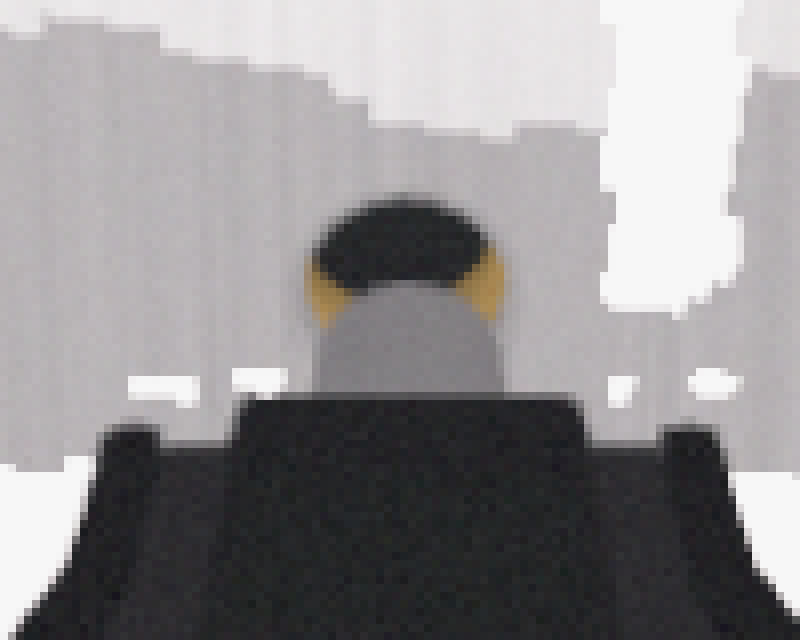

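```bash
python3 -m jog '[[0.13,-0.06,0.4,0,0,0,-1],[0,0,0.6,0,0,0,-1],[0,0,0.4,0,0,0,-1],[0,0,0,0,0,0,-1]]'; python3 - <<'E'
from bench import r; from h import *
s=r.read_state(); show(s); plan(s,[.4900,-.1237,.135],7.9)
E
```

```text
time: 30.55
ee_pos: [0.4898, -0.1237, 0.1216]
eef_rot: [0.657, 0.754, -0.0, -0.0]
ft_force: [0.1, -0.1, -2.1]
width: 0.026
t 30.55 p [ 489.8 -123.7  121.6] jaw 7.9 tilt [-0.04 -0.  ] F [ 0.1 -0.1 -2.1] w 26.0 q [-0.44  0.18  0.66  1.94 -0.13  1.06  0.41]
rot first [-0.001 -0.     0.   ] then shift cm in target frame [-0.    0.02 -1.34] | in present frame [-0.    0.02 -1.34]
```

```bash
python3 -m jog '[[0,0,0.15,0,0,0,-1],[0,0,0,0,0,0,-1]]'; python3 - <<'E'
from bench import r; from h import *
s=r.read_state(); show(s); plan(s,[.4900,-.1237,.135],7.9)
E
```

```text
time: 30.8
ee_pos: [0.49, -0.1237, 0.1205]
eef_rot: [0.657, 0.754, 0.0, -0.0]
ft_force: [0.0, 0.6, -1.8]
width: 0.0256
t 30.8 p [ 490.  -123.7  120.5] jaw 7.91 tilt [0.   0.01] F [ 0.   0.6 -1.8] w 25.6 q [-0.44  0.19  0.66  1.94 -0.13  1.06  0.41]
rot first [ 0. -0.  0.] then shift cm in target frame [ 0.   -0.   -1.45] | in present frame [ 0.   -0.   -1.45]
```

```bash
python3 -m jog '[[0,0,0.15,0,0,0,-1],[0,0,0,0,0,0,-1]]'; python3 - <<'E'
from bench import r; from h import *
s=r.read_state(); show(s); plan(s,[.4900,-.1237,.135],7.9)
E
```

```text
time: 31.05
ee_pos: [0.49, -0.1237, 0.1189]
eef_rot: [0.657, 0.754, -0.0, -0.0]
ft_force: [-0.3, 0.5, -2.0]
width: 0.0254
t 31.05 p [ 490.  -123.7  118.9] jaw 7.91 tilt [-0.01  0.01] F [-0.3  0.5 -2. ] w 25.4 q [-0.44  0.19  0.66  1.94 -0.13  1.05  0.42]
rot first [-0. -0.  0.] then shift cm in target frame [-0.    0.   -1.61] | in present frame [-0.    0.   -1.61]
```

```bash
python3 -m jog '[[0,0,0.15,0,0,0,-1],[0,0,0,0,0,0,-1]]'; python3 - <<'E'
from bench import r; from h import *
s=r.read_state(); show(s)
E
```

```text
time: 31.3
ee_pos: [0.49, -0.1237, 0.1174]
eef_rot: [0.657, 0.754, -0.0, -0.0]
ft_force: [0.3, -0.4, -1.3]
width: 0.0254
t 31.3 p [ 490.  -123.7  117.4] jaw 7.91 tilt [-0.01  0.01] F [ 0.3 -0.4 -1.3] w 25.4 q [-0.44  0.19  0.66  1.94 -0.13  1.05  0.42]
```

```bash
python3 -m jog '[[0,0,0.15,0,0,0,-1],[0,0,0,0,0,0,-1]]'; python3 - <<'E'
from bench import r; from h import *
s=r.read_state(); show(s)
E
```

```text
time: 31.55
ee_pos: [0.49, -0.1237, 0.1159]
eef_rot: [0.657, 0.754, -0.0, -0.0]
ft_force: [-0.7, 1.4, -1.9]
width: 0.026
t 31.55 p [ 490.  -123.7  115.9] jaw 7.9 tilt [-0.01  0.01] F [-0.7  1.4 -1.9] w 26.0 q [-0.44  0.19  0.66  1.94 -0.14  1.05  0.42]
```

```bash
python3 -m jog '[[0,0,0.15,0,0,0,-1],[0,0,0,0,0,0,-1]]'; python3 - <<'E'
from bench import r; from h import *
s=r.read_state(); show(s)
E
```

```text
time: 31.8
ee_pos: [0.49, -0.1237, 0.1144]
eef_rot: [0.657, 0.754, -0.0, -0.0]
ft_force: [0.1, -0.7, -1.8]
width: 0.0253
t 31.8 p [ 490.  -123.7  114.4] jaw 7.91 tilt [-0.01  0.01] F [ 0.1 -0.7 -1.8] w 25.3 q [-0.44  0.19  0.66  1.95 -0.14  1.05  0.42]
```

```bash
python3 -m jog '[[0,0,0.15,0,0,0,-1],[0,0,0,0,0,0,-1]]'; python3 - <<'E'
from bench import r; from h import *
s=r.read_state(); show(s)
E
```

```text
time: 32.05
ee_pos: [0.49, -0.1237, 0.1129]
eef_rot: [0.657, 0.754, -0.0, -0.0]
ft_force: [0.1, 0.2, -1.5]
width: 0.0257
t 32.05 p [ 490.  -123.7  112.9] jaw 7.91 tilt [-0.01  0.  ] F [ 0.1  0.2 -1.5] w 25.7 q [-0.44  0.2   0.66  1.95 -0.14  1.04  0.42]
```

```bash
python3 -m jog '[[0,0,0.2,0,0,0,-1],[0,0,0,0,0,0,-1]]'; python3 - <<'E'
from bench import r; from h import *
s=r.read_state(); show(s)
E
```

```text
time: 32.3
ee_pos: [0.4899, -0.1237, 0.1108]
eef_rot: [0.657, 0.754, -0.0, -0.0]
ft_force: [-0.5, 0.3, -1.6]
width: 0.0257
t 32.3 p [ 489.9 -123.7  110.8] jaw 7.91 tilt [-0.02  0.  ] F [-0.5  0.3 -1.6] w 25.7 q [-0.44  0.2   0.66  1.95 -0.14  1.04  0.42]
```

```bash
python3 -m jog '[[0,0,0.2,0,0,0,-1],[0,0,0,0,0,0,-1]]'; python3 - <<'E'
from bench import r; from h import *
s=r.read_state(); show(s)
E
```

```text
time: 32.55
ee_pos: [0.4899, -0.1237, 0.1089]
eef_rot: [0.657, 0.754, -0.0, -0.0]
ft_force: [-0.5, -0.2, -1.4]
width: 0.0256
t 32.55 p [ 489.9 -123.7  108.9] jaw 7.91 tilt [-0.01  0.01] F [-0.5 -0.2 -1.4] w 25.6 q [-0.44  0.2   0.66  1.95 -0.14  1.03  0.43]
```

```bash
python3 -m jog '[[0,0,0.2,0,0,0,-1],[0,0,0,0,0,0,-1]]'; python3 - <<'E'
from bench import r; from h import *
s=r.read_state(); show(s)
E
```

```text
time: 32.8
ee_pos: [0.4897, -0.1235, 0.1067]
eef_rot: [0.657, 0.754, -0.0, -0.0]
ft_force: [-3.6, 1.5, -1.2]
width: 0.0256
t 32.8 p [ 489.7 -123.5  106.7] jaw 7.91 tilt [-0.05  0.02] F [-3.6  1.5 -1.2] w 25.6 q [-0.44  0.21  0.66  1.95 -0.15  1.03  0.43]
```

```bash
python3 -m jog '[[0,0,0.25,0,0,0,-1],[0,0,0,0,0,0,-1]]'; python3 - <<'E'
from bench import r; from h import *
s=r.read_state(); show(s)
E
```

```text
time: 33.05
ee_pos: [0.4896, -0.1235, 0.1042]
eef_rot: [0.657, 0.754, -0.0, -0.0]
ft_force: [-5.7, 1.4, -0.2]
width: 0.0257
t 33.05 p [ 489.6 -123.5  104.2] jaw 7.91 tilt [-0.05  0.02] F [-5.7  1.4 -0.2] w 25.7 q [-0.44  0.21  0.66  1.96 -0.15  1.02  0.43]
```

```bash
python3 -m jog '[[0.02,-0.05,0.2,0,0,0,-1],[0,0,0,0,0,0,-1]]'; python3 - <<'E'
from bench import r; from h import *
s=r.read_state(); show(s)
E
```

```text
time: 33.3
ee_pos: [0.4894, -0.1235, 0.1024]
eef_rot: [0.657, 0.754, 0.0, -0.0]
ft_force: [-4.8, 1.7, -0.5]
width: 0.0259
t 33.3 p [ 489.4 -123.5  102.4] jaw 7.91 tilt [-0.01  0.01] F [-4.8  1.7 -0.5] w 25.9 q [-0.44  0.21  0.66  1.96 -0.15  1.02  0.43]
```

```bash
python3 -m jog '[[0,0,0.2,0,0,0,-1],[0,0,0.2,0,0,0,-1],[0,0,0,0,0,0,-1]]'; python3 - <<'E'
from bench import r; from h import *
s=r.read_state(); show(s)
E
```

```text
time: 33.67
ee_pos: [0.4894, -0.1235, 0.0983]
eef_rot: [0.657, 0.754, -0.0, -0.0]
ft_force: [-0.4, 3.5, -2.3]
width: 0.026
t 33.67 p [ 489.4 -123.5   98.3] jaw 7.91 tilt [-0.02  0.  ] F [-0.4  3.5 -2.3] w 26.0 q [-0.43  0.22  0.66  1.96 -0.16  1.01  0.43]
```

```bash
python3 -m jog '[[0,0,0.2,0,0,0,-1],[0,0,0.2,0,0,0,-1],[0,0,0,0,0,0,-1]]'; python3 - <<'E'
from bench import r; from h import *
s=r.read_state(); show(s)
E
```

```text
time: 34.05
ee_pos: [0.4894, -0.1235, 0.0942]
eef_rot: [0.657, 0.754, -0.0, -0.0]
ft_force: [-2.1, 1.7, -3.9]
width: 0.0256
t 34.05 p [ 489.4 -123.5   94.2] jaw 7.91 tilt [-0.02  0.  ] F [-2.1  1.7 -3.9] w 25.6 q [-0.43  0.22  0.66  1.97 -0.16  1.    0.44]
```

```bash
python3 -m jog '[[0,0,0.2,0,0,0,-1],[0,0,0.2,0,0,0,-1],[0,0,0,0,0,0,-1]]'; python3 - <<'E'
from bench import r; from h import *
s=r.read_state(); show(s)
E
```

```text
time: 34.42
ee_pos: [0.4896, -0.1235, 0.0904]
eef_rot: [0.657, 0.754, 0.0, -0.0]
ft_force: [-1.7, 4.6, -1.4]
width: 0.0254
t 34.42 p [ 489.6 -123.5   90.4] jaw 7.92 tilt [0.01 0.01] F [-1.7  4.6 -1.4] w 25.4 q [-0.43  0.23  0.65  1.97 -0.17  0.99  0.44]
```

```bash
python3 -m jog '[[0,0,0.2,0,0,0,-1],[0,0,0.2,0,0,0,-1],[0,0,0,0,0,0,-1]]'; python3 - <<'E'
from bench import r; from h import *
s=r.read_state(); show(s)
E
```

```text
time: 34.8
ee_pos: [0.4895, -0.1236, 0.0863]
eef_rot: [0.657, 0.754, -0.0, -0.0]
ft_force: [-1.4, 3.6, -2.1]
width: 0.0261
t 34.8 p [ 489.5 -123.6   86.3] jaw 7.91 tilt [-0. -0.] F [-1.4  3.6 -2.1] w 26.1 q [-0.43  0.24  0.65  1.97 -0.17  0.99  0.45]
```

```bash
python3 -m jog '[[0,0,0.15,0,0,0,-1],[0,0,0.05,0,0,0,-1],[0,0,0,0,0,0,-1]]'; python3 - <<'E'
from bench import r; from h import *
s=r.read_state(); show(s)
E
```

```text
time: 35.17
ee_pos: [0.4895, -0.1236, 0.0845]
eef_rot: [0.657, 0.754, 0.0, -0.0]
ft_force: [-2.2, 4.2, 0.2]
width: 0.0257
t 35.17 p [ 489.5 -123.6   84.5] jaw 7.91 tilt [0. 0.] F [-2.2  4.2  0.2] w 25.7 q [-0.42  0.24  0.65  1.97 -0.17  0.98  0.45]
```

```bash
python3 -m jog '[[0,0,0.1,0,0,0,-1],[0,0,0,0,0,0,-1]]'; python3 - <<'E'
from bench import r; from h import *
s=r.read_state(); show(s)
E
```

```text
time: 35.42
ee_pos: [0.4895, -0.1236, 0.0835]
eef_rot: [0.657, 0.754, 0.0, -0.0]
ft_force: [-1.5, 3.4, -1.1]
width: 0.0258
t 35.42 p [ 489.5 -123.6   83.5] jaw 7.91 tilt [0. 0.] F [-1.5  3.4 -1.1] w 25.8 q [-0.42  0.24  0.65  1.97 -0.18  0.98  0.45]
```

```bash
python3 -m jog '[[0,0,0.05,0,0,0,-1],[0,0,0,0,0,0,-1]]'; python3 - <<'E'
from bench import r; from h import *
s=r.read_state(); show(s)
E
```

```text
time: 35.67
ee_pos: [0.4896, -0.1236, 0.0831]
eef_rot: [0.657, 0.754, 0.0, -0.0]
ft_force: [-1.5, 3.7, 1.7]
width: 0.0258
t 35.67 p [ 489.6 -123.6   83.1] jaw 7.91 tilt [0.01 0.01] F [-1.5  3.7  1.7] w 25.8 q [-0.42  0.24  0.65  1.97 -0.18  0.98  0.45]
```

```bash
python3 -m jog '[[0,0,0.05,0,0,0,-1],[0,0,0,0,0,0,-1]]'; python3 - <<'E'
from bench import r; from h import *
s=r.read_state(); show(s)
E
```

```text
time: 35.92
ee_pos: [0.4895, -0.1236, 0.083]
eef_rot: [0.657, 0.754, 0.0, -0.0]
ft_force: [-4.6, 4.5, 9.2]
width: 0.0256
t 35.92 p [ 489.5 -123.6   83. ] jaw 7.9 tilt [-0.    0.03] F [-4.6  4.5  9.2] w 25.6 q [-0.42  0.24  0.65  1.97 -0.18  0.98  0.45]
```

```bash
python3 -m jog '[[0,0,-0.02,0,0,0,-1],[0,0,0,0,0,0,0],[0,0,0,0,0,0,0.6],[0,0,0,0,0,0,1],[0,0,0,0,0,0,1],[0,0,0,0,0,0,1],[0,0,-1,0,0,0,1],[0,0,-3,0,0,0,1],[0,0,-4,0,0,0,1],[0,0,-4,0,0,0,1],[4,0,-2,0,0,0,1],[5,0,0,0,0,0,1],[5,0,0,0,0,0,1],[5,0,0,0,0,0,1],[0,0,0,0,0,0,1],[0,0,0,0,0,0,1]]'; python3 - <<'E'
from bench import r; from h import *
import cv2,pickle
s=r.read_state(); show(s)
cs={n:r.camera(n) for n in ("side","top","wrist")}; pickle.dump(cs,open("end.pkl","wb"))
a=cv2.resize(cs["side"]["frame"][170:370,110:370,::-1],None,fx=3,fy=3); cv2.imwrite("pics/endside.png",a)
cv2.imwrite("pics/endtop.png",cs["top"]["frame"][:,:,::-1])
E
```

```text
time: 37.92
ee_pos: [0.4636, 0.0638, 0.2232]
eef_rot: [0.657, 0.754, 0.0, 0.0]
ft_force: [-0.9, -1.1, 0.6]
width: 0.0869
t 37.92 p [463.6  63.8 223.2] jaw 7.88 tilt [ 0.04 -0.01] F [-0.9 -1.1  0.6] w 86.9 q [-0.71 -0.03  0.47  1.9   0.02  1.28 -0.11]
```

View pics/endside.png

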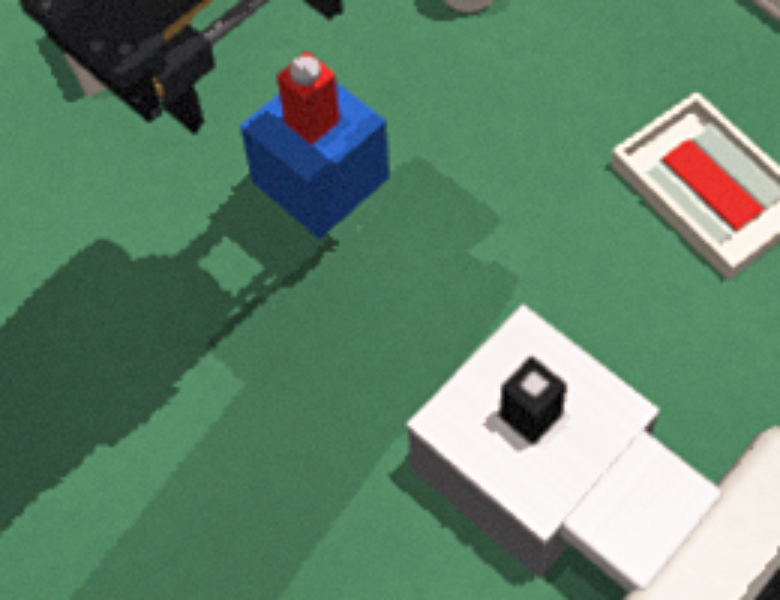

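View pics/endtop.png

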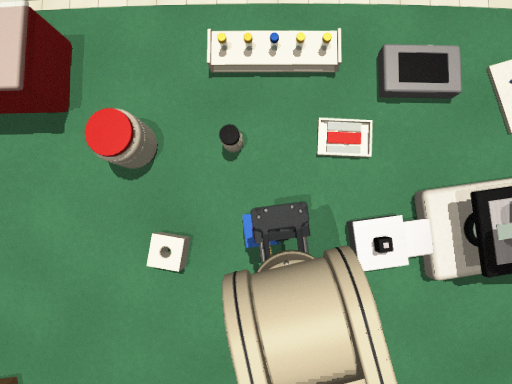

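```bash
python3 - <<'E'
from h import *; import pickle
cs=pickle.load(open("end.pkl","rb"))
for z in (.104,.109): print(z,proj(cs["side"],[.4902,-.1255,z]))
for z in (.121,.126): print(z,proj(cs["side"],[.5158,.105,z]), "obs",110+305/3,170+70/3)
from bench import r
s=r.read_state(); print(s["time"])
r.close_job()
E
```

```text
0.104 [289.00348831 298.63233668]
0.109 [289.1630116  297.25481733]
0.121 [211.85927763 192.82348562] obs 211.66666666666669 193.33333333333334
0.126 [211.62586499 191.09385225] obs 211.66666666666669 193.33333333333334
38.075
the job is handed in; nothing more can be done
```

The microscope is bolted down: the bolt is in the ear with its head fully down, the drift is back fully down in its blue stand, and the robot is clear of everything. I handed the job in at 38.1 s of the 72 s allowed.

- **Ring:** The pictures showed the ring's hole offset at about 124° in the world frame, and the drift's nose went in on the first try. I dragged the ring about 10 mm into line at 4–5 N, and the drift then sank freely to a hard stop at the expected height. The highest wrist reading, at that stop, was about 16 N up and 18 N in total.
- **Drift:** It seated in the blue stand with about 6 N on the wrist, at the same height as it was picked up. In the last side picture its button is within 1 pixel of where a fully seated drift should show.
- **Bolt:** It went in with at most about 6 N sideways and reached a hard stop within 0.1 mm of the fully-down height, with 9 N up on the wrist. After release it stands upright with its head on the ear. Its top shows within about 1 pixel of the fully-down position, though a pixel there is worth several millimetres of height, so the stop height is the stronger evidence.
- **Bottle, tray and tub:** All three look unmoved in the last top picture.

No final check failed. The only disagreement was how far the bolt sat off-centre in the grip: 2 mm from the shank and 3 mm from the head. I used 1.8 mm, and it fitted.

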